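# Lay up an eyelet on the bench die

## Robot

A 7-joint arm with a two-finger parallel gripper is mounted at the origin on a cart in front of the work surface, level with it; the furniture and walls round the work are solid. World frame = base frame: x ahead of the robot, y to its left, z up, the work surface at z = 0. Lengths are in m, angles in degrees, forces in N, time in s.
With the tool pointing down it reaches from about 0.425 to 0.95 m from the base axis. Payload 16.7 kg.
Tool frame: the origin (TCP) lies at the very end of the fingers, on their centre line; the grasp point (between the pads) lies 19 mm behind it; z points along the fingers, y is the direction in which the jaws open and shut (so a half turn about z gives the same grasp; the last joint's range is limited). The gripper opens to 94 mm and grips with 3 to 60 N. Pads are 16 mm wide; open, the fingers measure 119 mm over their backs; the gripper's body (75 mm by 177 mm) begins 78 mm behind the grasp point.
Start: joints at [58.871, 24.414, 4.234, 92.017, -1.954, 63.644, -3.845], TCP at [0.259, -0.623, 0.205] pointing down, gripper open.
Joint ranges: [-163.25, 163.25], [-28.42, 122.38], [-70.27, 78.77], [12.13, 141.07], [-58.53, 238.53], [9.26, 117.41], [-156.51, 156.51]. Speed limits (degrees/s): [108.29, 108.29, 136.94, 136.94, 172.46, 172.46, 172.46].

## Interface

Orientations are given as [roll, pitch, yaw] about the fixed x, y, z axes, in that order (R = Rz(yaw) Ry(pitch) Rx(roll)).
In Python, from bench import env gives the robot as it stands.
- The arm moves only by the tool jog_arm, never from a script. Its argument "moves" is a list of rows, each a list of 4 numbers: the shift along the tool's x, y, z normalised to -1 to 1, where 1 is 1 m, then the turn about the tool's z normalised to -1 to 1, where 1 is pi/2 rad. A call has 1 to 20 rows; each row shifts and turns the commanded pose from where the row before left it, along the tool's axes as they then stand; what a row does not reach is not made up. A row lasts 1/12 s, in which the tool goes at most 41.7 mm and 7.16 degrees, less where a joint would pass 70% of its speed; a pose out of reach is approached as far as the arm can. A call with a number of a shift or a turn outside -1 to 1 is refused whole. A call with a gripper value outside its range is refused whole. "jaw" is the opening, from 0 (shut) to 1 (fully open), set as the call begins (left out, the last holds). The fingers move at their own pace and stop on an object; the grip force is fixed at half the most. Time passes only in rows, so rows that do not move let the fingers close. It gives the time, the measured TCP pose, the force and the opening at its end, in the units of the state.
- env.state(): the state, without advancing time (a new reading comes with each control period).
- env.capture(name): name is "side" or "top"; returns the picture (420x560x3 uint8, red, green, blue); there is no depth.
- env.calibration(name): a dict with "vfov" (degrees; the focal length in pixels is half the picture's height over the tangent of half this angle, whatever the lens; pixels are square), "cx", "cy" (the principal point, pixels), "world_from_camera" (4x4, takes a point from camera to world coordinates). Camera axes: x right, y up, looking along -z (the intrinsics and any distortion apply to the point x, -y, -z); pixel columns grow to the right and rows downward; lengths in m; the calibration is good to about 2 mm. A picture is of the moment at which its call begins. calibration takes no time and is no camera call.
- env.close_job(): hands the job in, once; it reports no verdict.
Trained networks look in the newest picture that a camera, given by its name, has taken for a name from the list of things; names that differ only in an ending like _2 or _b are one class to them, and where a whole thing is asked for, a point or a joint stands for the part that bears it (a point fixed in the world has none). Each returns a list of dicts, best first, with "confidence" (0 to 1); they miss things now and then, are a little off and sometimes report something else, mostly with a low value. They report only what shows in the picture. A call takes as long as a camera call.
- env.find_in(name, camera): "box" ([left, top, width, height] as shares, 0 to 1, of the picture: columns of its width, rows of its height, round what is visible of it).
- env.regions_of(name, camera): "mask" (420x560 bool, what is visible of it) and "box" ([left, top, width, height] as shares, 0 to 1, of the picture: columns of its width, rows of its height, round what is visible of it).
- env.tip_of(name, camera): "centre" ([column, row] as shares, 0 to 1, of the picture: columns of its width, rows of its height: a listed point, or the origin of a listed thing).
The state is a dict: "t": time; "joint_positions": joint angles; "joint_vel": joint speeds; "joint_efforts": joint torques, N m; "tcp_pos": TCP position; "tool_rot": TCP orientation; "force": force on the tool from outside, world axes, zero at the start; "wrist_torque": the same for the moment, N m; "width": finger opening in m.
Only numpy, scipy, OpenCV 4.12 (cv2) and the standard library are available. Lean on these libraries where they do the work, as an engineer would, in place of code of your own. Each camera call takes 0.05 s, during which the arm holds its last target.

## Task

Lay up the eyelet for the plywood hanging tag on the bench die, ready for the hammer: seat the eyelet in the dish of the die with its barrel up, lay the tag flat on the die with the barrel coming up through its hole, then put on the washer that fits over the barrel, and last take the setter out of the wooden block and stand it in the barrel, nose down and fully home. Let go of each piece before you fetch the next, and leave the small washer and the round tin where they are.

Things in the scene. Friction and masses are not known exactly. Their poses are not given: they have to be found in the camera images.
- die: Bench die of dark steel, fixed: foot plate 90 x 90 x 8 mm, on it a round head 64 mm across (68 at its foot), rim 30 mm above the table. In the head a dish 51 mm across, floor 27 mm above the table, and in its middle a pilot 19 mm across, 7 mm high (top at 34 mm) with a tapered end. Origin: centre of the underside, z up.
- eyelet: Loose bright steel eyelet: a flange 46 mm across and 3 mm thick at the bottom, and on it a barrel 28 mm across outside and 23 mm inside, open right through. 17 mm high in all; it lies flange down, barrel up. Grip the barrel from outside. It sits in the dish of the die over the pilot. Origin: centre of the underside of the flange, z up along the barrel.
- tag: Loose plywood hanging tag, 90 x 56 x 5 mm, lying flat, one round hole 33 mm across near one end. Origin: centre of the underside; x along the 90 mm length towards the end with the hole, y across the 56 mm width. Hole centre at x = +19 mm, y = 0. It rests on the rim of the die with the hole round the eyelet's barrel, pointing any way; gripped across its width near x = -16 mm the fingers clear the die.
- tag_hole (a point): Centre of the hole in the tag, at the level of the tag's underside.
- washer: Loose bright steel washer, a flat ring 46 mm across outside, 33 mm inside, 6 mm thick: the one that fits over the eyelet's barrel. It lies flat on the table. Origin: centre of the underside.
- small_washer: Loose bright steel washer of another size, 30 mm across outside, 17 mm inside, 6 mm thick; it does not fit this eyelet. To be left alone. Origin: centre of the underside.
- die_block: Fixed hardwood block 60 x 130 x 28 mm that holds the setter. Origin: centre of the underside; y along the 130 mm length. The setter stands in a hole at y = +33 mm; a short dark punch 26 mm across, 57 mm high above the table, is fixed at y = -40 mm.
- setter: Loose steel setter, 85 mm long, 0.25 to 0.5 kg, upright in the block, nose down: nose 19 mm across, 8 mm long, tapered tip; shoulder 40 mm across from 8 to 20 mm above the tip; round shank 30 mm across from 26 mm to the top (grip it there). In the block its tip is 20 mm above the table; on the die the shoulder rests on the barrel's top, tip 36 mm above the table. Origin: centre of the tip, z up.
- eyelet_box: Round closed tin, 67 mm across, 28 mm high, a bystander to be left alone. Origin: centre of the underside.

How it is judged:
By the outcome, as a careful person would: the job done as asked, in the order asked, and still so for the second after the job is handed in, with the robot touching nothing.
It also fails if it takes over 115 s, if anything falls off the work surface, if the arm or the gripper's body presses on something with over 40 N, if the wrist force passes 120 N, or if a joint passes its speed limit or range.

## Working session

There is one attempt and no reset: what is moved stays moved. The work goes in short steps, Python scripts to look and compute and a tool call to move; the robot and the scene stay as the last step left them, time stands still between calls to the robot, and variables do not carry over. Pictures are saved under pics/ and viewed, and the job is handed in when it is done.

Besides the shell and the picture viewer there is one more tool, called after ">>>" by a JSON object that holds its "fn" and its "kwargs", one argument or row to a line. jog_arm: Moves the arm, as the interface text tells. Its arguments: {"type":"object","properties":{"moves":{"type":"array","items":{"type":"array","items":{"type":"number"}}},"jaw":{"type":"number"}},"required":["moves"]}

```bash
ls; mkdir -p pics; python3 - <<'E'
from bench import env
import cv2
print(env.state())
for n in("side","top"):
    im=env.capture(n); cv2.imwrite(f"pics/{n}0.png",im[:,:,::-1]); print(n,env.calibration(n))
    for t in "die eyelet tag tag_hole washer small_washer die_block setter eyelet_box".split():
        r=env.tip_of(t,n); print(t,[(round(d["centre"][0]*560,1),round(d["centre"][1]*420,1),round(d["confidence"],2)) for d in r][:3])
E
```

```text
pics
{'t': 0.0, 'joint_positions': array([58.87229568, 24.45077267,  4.23222062, 92.05100818, -1.95285414,
       63.64466505, -3.84447298]), 'joint_vel': array([ 0.01688726, -0.08232811, -0.0189815 , -0.003539  , -0.03410685,
       -0.03059421,  0.02589102]), 'joint_efforts': array([ 9.45566317e-04, -9.35824370e+01,  3.66754420e+00, -4.54199016e+01,
       -4.89508279e-02,  1.99753587e-02,  2.30557343e-04]), 'tcp_pos': array([ 0.25877563, -0.62295343,  0.20477253]), 'tool_rot': array([-1.79926032e+02,  6.73962439e-03,  2.25598897e+01]), 'force': array([0.33008353, 0.35944551, 0.37095209]), 'wrist_torque': array([-0.04136717, -0.00202235, -0.00014274]), 'width': 0.09406094686282333}
side {'vfov': 46.39986767153874, 'cx': 275.40805249800394, 'cy': 209.51894391161855, 'world_from_camera': array([[-9.79876201e-01,  1.03083789e-01, -1.70927946e-01,
         3.29428310e-01],
       [-1.99604806e-01, -5.02853800e-01,  8.41008904e-01,
         9.48408052e-01],
       [ 7.42617097e-04,  8.58202650e-01,  5.13310491e-01,
         6.22687186e-01],
       [ 0.00000000e+00,  0.00000000e+00,  0.0
[... 407 characters left out ...]
2998286658, 'cy': 209.74537649948343, 'world_from_camera': array([[-2.38987813e-02,  9.90175139e-01, -1.37775330e-01,
         3.34180657e-01],
       [-9.99703531e-01, -2.43126199e-02, -1.32139608e-03,
         5.81039380e-03],
       [-4.65809277e-03,  1.37702904e-01,  9.90462625e-01,
         1.45120074e+00],
       [ 0.00000000e+00,  0.00000000e+00,  0.00000000e+00,
         1.00000000e+00]])}
die [(329.9, 223.1, 0.75)]
eyelet [(379.8, 253.2, 0.52)]
tag [(420.4, 194.3, 0.79)]
tag_hole [(415.9, 187.5, 0.63), (178.4, 233.3, 0.38)]
washer [(347.5, 175.7, 0.58)]
small_washer [(235.8, 243.8, 0.54)]
die_block [(176.5, 232.9, 0.87)]
setter [(162.4, 232.4, 0.64)]
eyelet_box [(266.7, 172.1, 0.8)]
```

View pics/side0.png

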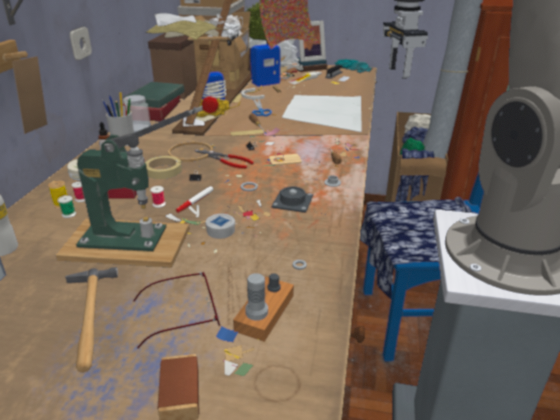

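View pics/top0.png

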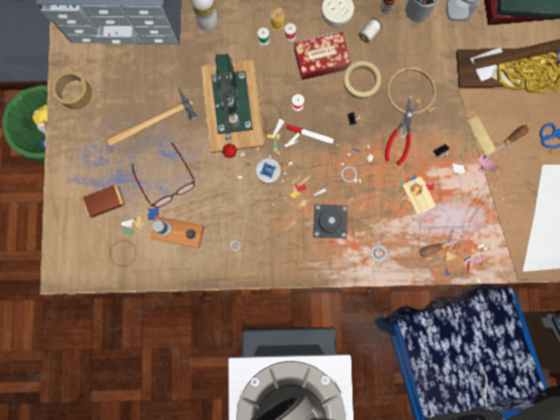

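```bash
cat > h.py <<'E'
import numpy as np,cv2
from bench import env
def cam(n):
    c=env.calibration(n); f=210/np.tan(np.radians(c["vfov"])/2); return f,c["cx"],c["cy"],np.array(c["world_from_camera"])
def proj(n,P):
    f,cx,cy,T=cam(n); p=np.linalg.inv(T)@np.append(P,1); return np.array([cx+f*p[0]/-p[2],cy-f*p[1]/-p[2]])
def back(n,uv,z):
    f,cx,cy,T=cam(n); d=T[:3,:3]@np.array([(uv[0]-cx)/f,-(uv[1]-cy)/f,-1]); o=T[:3,3]; return o+d*(z-o[2])/d[2]
E
python3 - <<'E'
from h import *
S=cv2.imread("pics/side0.png");T=cv2.imread("pics/top0.png")
def crop(im,x,y,w,h,k,f): cv2.imwrite(f,cv2.resize(im[y:y+h,x:x+w],None,fx=k,fy=k,interpolation=cv2.INTER_CUBIC))
crop(S,200,140,160,120,5,"pics/s1.png");crop(S,200,245,160,100,5,"pics/s2.png");crop(T,300,150,140,120,5,"pics/t1.png");crop(T,140,150,150,120,5,"pics/t2.png")
E
```

```text
(no output)
```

View pics/s1.png

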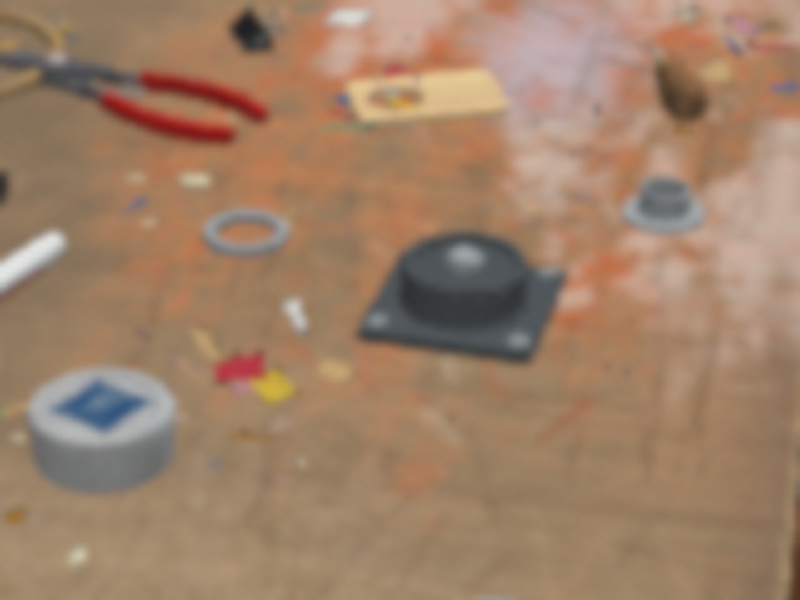

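View pics/s2.png

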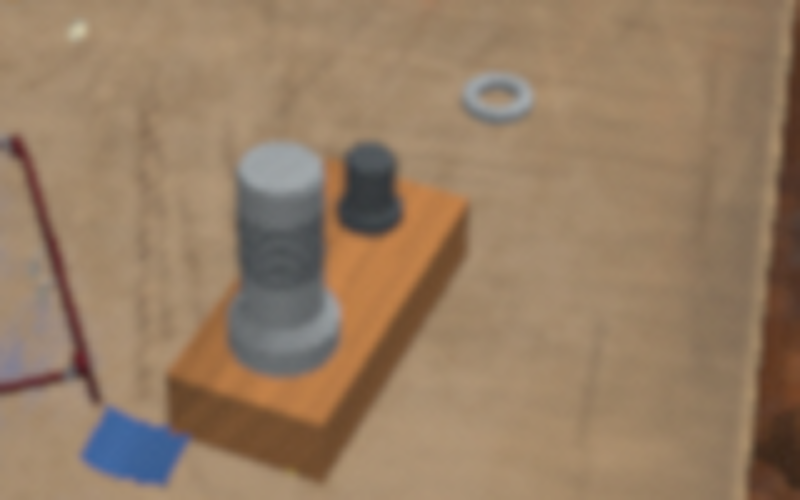

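View pics/t1.png

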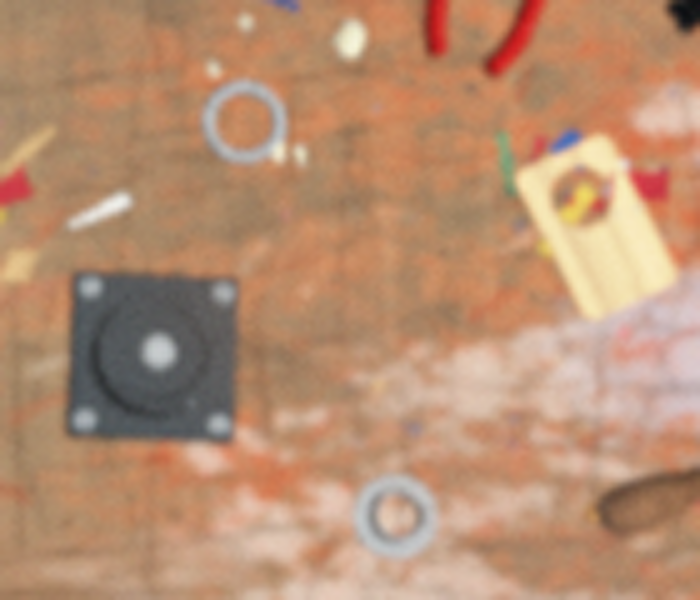

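View pics/t2.png

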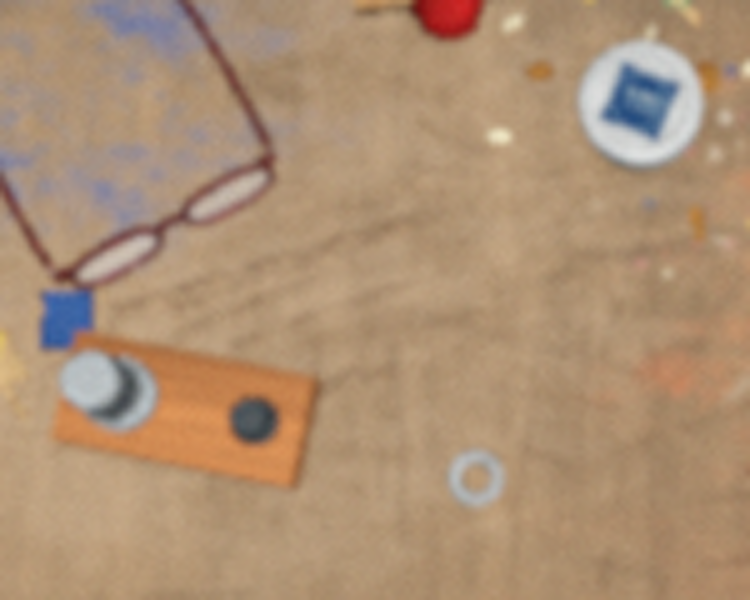

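```bash
cat >> h.py <<'E'
def ring(r,z,n=48):
    a=np.linspace(0,2*np.pi,n,endpoint=False); return np.c_[r*np.cos(a),r*np.sin(a),0*a+z]
def rect(a,b,z): return np.array([[x,y,z] for x in(-a/2,a/2) for y in (-b/2,b/2)])
M=dict(eyelet=np.r_[ring(.023,0),ring(.023,.003),ring(.014,.017)],
 washer=np.r_[ring(.023,0),ring(.023,.006)],small_washer=np.r_[ring(.015,0),ring(.015,.006)],
 die=np.r_[rect(.09,.09,0),rect(.09,.09,.008),ring(.032,.03)],
 eyelet_box=np.r_[ring(.0335,0),ring(.0335,.028)],
 tag=np.r_[rect(.09,.056,0),rect(.09,.056,.005)],
 die_block=np.r_[rect(.06,.13,0),rect(.06,.13,.028)],
 setter=np.r_[ring(.02,.008),ring(.02,.02),ring(.015,.026),ring(.015,.085)])
def hull(n,name,x,y,z0,yaw=0):
    c,s=np.cos(yaw),np.sin(yaw);P=M[name]@np.array([[c,s,0],[-s,c,0],[0,0,1]])+[x,y,z0]
    uv=np.array([proj(n,p) for p in P],np.float32); return cv2.convexHull(uv)[:,0]
def cen(h):
    m=cv2.moments(h.astype(np.float32)); return np.array([m['m10'],m['m01']])/m['m00'],m['m00']
def fill(mask):
    cs,_=cv2.findContours(mask.astype(np.uint8),cv2.RETR_EXTERNAL,cv2.CHAIN_APPROX_NONE)
    c=max(cs,key=cv2.contourArea); o=np.zeros(mask.shape,np.uint8); cv2.drawContours(o,[c],-1,1,-1); return o
def locate(n,name,mask,z0=0,yaw=0):
    o=fill(mask); m=cv2.moments(o,True); c=np.array([m['m10'],m['m01']])/m['m00']
    p=back(n,c,z0+.01)
    for _ in range(8):
        h,a=cen(hull(n,name,p[0],p[1],z0,yaw)); d=back(n,c,z0+.01)-back(n,h,z0+.01); p=p+d
    return p[:2],m['m00'],a,c
E
python3 - <<'E'
from h import *
yaw=dict(tag=0,die=0,die_block=0)
for n in("side","top"):
  for t in "die eyelet tag washer small_washer die_block setter eyelet_box".split():
    for r in env.regions_of(t,n)[:2]:
        m=r["mask"]
        if m.sum()<20: continue
        yw=0
        p,a,b,c=locate(n,t,m,.02 if t=="setter" else 0,yw)
        print(n,t,round(r["confidence"],2),p.round(4),int(a),int(b),c.round(1), cv2.minAreaRect(np.argwhere(fill(m))[:,::-1].astype(np.float32)) if t in("tag","die","die_block") else "")
print("pilot",back("top",(300+158/5-.1-.4,150+352/5-.4),.034))
print(env.state()["t"])
E
```

```text
side die 0.69 [ 0.5024 -0.1177] 788 845 [292.5 199.3] ((291.91998291015625, 198.05999755859375), (39.17371368408203, 24.748737335205078), 8.130102157592773)
side die 0.35 [ 0.6303 -0.1632] 156 755 [248.1 186.2] ((248.5, 186.0), (10.0, 17.0), 90.0)
side eyelet 0.43 [ 0.5032 -0.1204] 819 180 [292.2 199.7] 
side tag 0.53 [ 0.5629 -0.3652] 189 290 [286.4 158.6] ((284.524169921875, 158.78964233398438), (8.4706392288208, 28.982873916625977), 85.2363510131836)
side washer 0.63 [ 0.6281 -0.1761] 66 142 [249.8 185.6] 
side washer 0.6 [0.4424 0.1409] 113 286 [299.5 264.7] 
side die_block 0.6 [0.4783 0.2917] 1715 2190 [266.2 309. ] ((263.24835205078125, 307.51507568359375), (37.67781448364258, 71.777587890625), 32.82854461669922)
side die_block 0.54 [0.4409 0.1491] 113 1550 [299.2 264.3] ((299.5, 264.5), (9.0, 13.0), 90.0)
side setter 0.67 [0.49   0.3267] 770 950 [255.7 298.1] Traceback (most recent call last):
  File "<stdin>", line 9, in <module>
  File "h.py", line 31, in locate
    h,a=cen(hull(n,name,p[0],p[1],z0,yaw)); d=back(n,c,z0+.01)-back(n,h,z0+.01); p=p+d
            ~~~~^^^^^^^^^^^^^^^^^^^^^^^^^
  File "h.py", line 21, in hull
    uv=np.array([proj(n,p) for p in P],np.float32); return cv2.convexHull(uv)[:,0]
                 ~~~~^^^^^
  File "h.py", line 6, in proj
    f,cx,cy,T=cam(n); p=np.linalg.inv(T)@np.append(P,1); return np.array([cx+f*p[0]/-p[2],cy-f*p[1]/-p[2]])
              ~~~^^^
  File "h.py", line 4, in cam
    c=env.calibration(n); f=210/np.tan(np.radians(c["vfov"])/2); return f,c["cx"],c["cy"],np.array(c["world_from_camera"])
ValueError: time passes only in moves, steps and waits
```

```bash
python3 - <<'E'
s=open('h.py').read()
s=s.replace('''def cam(n):
    c=''','''_C={}
def cam(n):
    if n not in _C: _C[n]=_cam(n)
    return _C[n]
def _cam(n):
    c=''')
s+='''
from scipy.optimize import minimize
def edgefit(n,name,im,x,y,z0=0,yaw=0,fy=False,span=.006):
    g=cv2.GaussianBlur(im.astype(np.float32),(0,0),.8)
    G=0
    for k in range(3):
        G=G+np.hypot(cv2.Sobel(g[:,:,k],-1,1,0),cv2.Sobel(g[:,:,k],-1,0,1))
    G=np.minimum(G,np.percentile(G,99))
    def sc(p):
        h=hull(n,name,p[0],p[1],z0,p[2] if fy else yaw); Q=[]
        for a,b in zip(h,np.roll(h,-1,0)):
            k=max(1,int(np.hypot(*(b-a))*2)); Q+= [a+(b-a)*i/k for i in range(k)]
        Q=np.array(Q,np.float32); L=np.hypot(*(h-np.roll(h,-1,0)).T).sum()
        w=np.hypot(*(np.roll(Q,-1,0)-Q).T)
        return -(cv2.remap(G,Q[None,:,0],Q[None,:,1],cv2.INTER_LINEAR)[0]*w).sum()/L
    best=None
    for dx in np.arange(-span,span+1e-6,.002):
        for dy in np.arange(-span,span+1e-6,.002):
            p=[x+dx,y+dy]+([yaw] if fy else [])
            v=sc(p)
            if best is None or v<best[0]: best=(v,p)
    S=[best[1]]+[list(np.array(best[1])+d) for d in ([[.002,0,0],[0,.002,0],[0,0,.05]] if fy else [[.002,0],[0,.002]])]
    r=minimize(sc,best[1],method='Nelder-Mead',options=dict(initial_simplex=S,xatol=1e-5))
    return r.x,-r.fun
'''
open('h.py','w').write(s)
E
cat > m0.py <<'E'
from h import *
im={n:cv2.imread(f"pics/{n}0.png") for n in("side","top")}
g=lambda u,v,z:back("top",(u,v),z)[:2]
init=dict(eyelet=g(379,253,.003),washer=g(348.6,174,.003),small_washer=g(235,245.2,.003),die=g(331,221,.03),eyelet_box=g(268,170,.028),tag=g(419,194.5,.005),die_block=g(176.5,232.5,.028),setter=g(158,226,.105))
vis={n:im[n].copy() for n in im}
K=4; vis={n:cv2.resize(im[n],None,fx=K,fy=K,interpolation=cv2.INTER_CUBIC) for n in im}
for t in init:
    yaw={'tag':1.05+1.57-1.57,'die':0.02,'die_block':0}.get(t,0)
    if t=='tag':
        a=g(416,189,.005);b=g(423,203,.005); yaw=np.arctan2(*(a-b)[::-1])
    if t=='die_block':
        a=g(160,228,.028);b=g(191,234,.028); yaw=np.arctan2(*(a-b)[::-1])-np.pi/2
    for n in im:
        p,v=edgefit(n,t,im[n],*init[t],.02 if t=="setter" else 0,yaw,t in('tag','die','die_block'))
        print(t,n,init[t].round(4),round(yaw,3),p.round(4),round(v,1))
        cv2.polylines(vis[n],[np.int32((hull(n,t,p[0],p[1],.02 if t=="setter" else 0,p[2] if len(p)>2 else 0)+.5)*K)],True,(0,255,0),1)
cv2.imwrite("pics/fs.png",vis["side"][560:1380,780:1440]);cv2.imwrite("pics/ft.png",cv2.resize(vis["top"][560:1080,560:1760],None,fx=.66,fy=.66))
E
python3 m0.py
```

```text
eyelet side [ 0.4127 -0.245 ] 0 [ 0.4132 -0.2414] 226.9
eyelet top [ 0.4127 -0.245 ] 0 [ 0.4137 -0.2441] 240.8
washer side [ 0.6297 -0.1725] 0 [ 0.6308 -0.1733] 219.5
washer top [ 0.6297 -0.1725] 0 [ 0.6298 -0.1723] 344.5
small_washer side [0.4429 0.1397] 0 [0.444  0.1397] 179.6
small_washer top [0.4429 0.1397] 0 [0.4425 0.1404] 225.2
die side [ 0.4987 -0.1176] 0.02 [ 0.5021 -0.1184 -0.066 ] 328.7
die top [ 0.4987 -0.1176] 0.02 [ 0.5018 -0.1168 -0.0565] 360.4
eyelet_box side [0.6409 0.0464] 0 [0.6423 0.0466] 230.0
eyelet_box top [0.6409 0.0464] 0 [0.6452 0.0473] 453.6
tag side [ 0.568  -0.3605] 0.406 [ 0.5685 -0.3648  0.4005] 312.7
tag top [ 0.568  -0.3605] 0.406 [ 0.5676 -0.3607  0.4128] 474.5
die_block side [0.4783 0.2917] -0.215 [ 0.4832  0.292  -0.2151] 317.6
die_block top [0.4783 0.2917] -0.215 [ 0.4823  0.292  -0.2227] 239.7
setter side [0.488  0.3227] 0 [0.4898 0.3242] 247.2
setter top [0.488  0.3227] 0 [0.4897 0.3253] 365.5
```

View pics/ft.png

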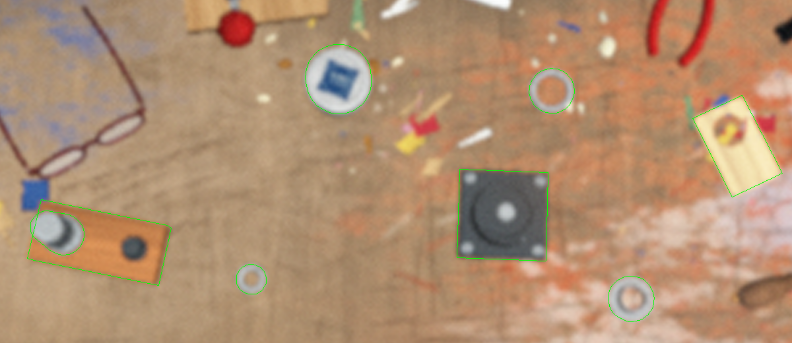

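```bash
python3 - <<'E'
from h import *
print(env.state())
E
```

```text
{'t': 1.35, 'joint_positions': array([58.86766224, 24.41233599,  4.23489251, 92.01887749, -1.95404981,
       63.6417253 , -3.84419529]), 'joint_vel': array([-0.01610129,  0.02159903, -0.02494522,  0.02656655,  0.16815239,
        0.03581783, -0.03729961]), 'joint_efforts': array([ 1.10155746e-03, -9.35544848e+01,  3.66379090e+00, -4.54530895e+01,
       -4.89867479e-02,  1.33284580e-02, -4.05530670e-05]), 'tcp_pos': array([ 0.25899753, -0.62329205,  0.20546912]), 'tool_rot': array([-1.79999073e+02, -1.79914373e-03,  2.25628146e+01]), 'force': array([-0.16060975,  0.54691811,  0.66623514]), 'wrist_torque': array([ 0.01916957, -0.00290039, -0.04598333]), 'width': 0.09419835875952545}
```

```bash
cat > go.py <<'E'
import sys,numpy as np
from bench import env
# go.py x y z yaw : tool shifts (at present yaw) in m, turn in units
s=env.state(); p=s["tcp_pos"]; ps=np.radians(s["tool_rot"][2])
a=[float(v) for v in sys.argv[1:]]
d=np.array(a[:3])-p; c,sn=np.cos(ps),np.sin(ps)
dy=(a[3]-np.degrees(ps)+180)%360-180 if len(a)>3 else 0
print("t",round(s["t"],2),"tcp",p.round(4),s["tool_rot"].round(2),"w",round(s["width"],4),"F",s["force"].round(1),"q7",s["joint_positions"].round(0))
print("shift",round(d[0]*c+d[1]*sn,4),round(d[0]*sn-d[1]*c,4),round(-d[2],4),"turn",round(-dy/90,4))
E
python3 go.py 0.4135 -0.243 0.08 22.56
```

```text
t 1.35 tcp [ 0.259  -0.6233  0.2055] [-180.     -0.     22.56] w 0.0942 F [-0.2  0.5  0.7] q7 [59. 24.  4. 92. -2. 64. -4.]
shift 0.2886 -0.2919 0.1255 turn 0.0
```

>>> {"fn": "jog_arm", "kwargs": {
  "jaw": 1,
  "moves": [
    [0.018,-0.018,0.003,0],
    [0.018,-0.018,0.003,0],
    [0.018,-0.018,0.003,0],
    [0.018,-0.018,0.003,0],
    [0.018,-0.018,0.003,0],
    [0.018,-0.018,0.003,0],
    [0.018,-0.018,0.003,0],
    [0.018,-0.018,0.003,0],
    [0.018,-0.018,0.01,0],
    [0.018,-0.018,0.01,0],
    [0.018,-0.018,0.01,0],
    [0.018,-0.018,0.01,0],
    [0.018,-0.018,0.01,0],
    [0.018,-0.018,0.01,0],
    [0.018,-0.02,0.01,0],
    [0.018,-0.02,0.01,0],
    [0,0,0,0],
    [0,0,0,0],
    [0,0,0,0],
    [0,0,0,0]
  ]
}}

```text
t: 3.02
tcp_pos: [0.4128, -0.2442, 0.1019]
tool_rot: [180.0, -0.0, 22.5]
force: [0.9, 1.0, -0.9]
width: 0.0938
```

```bash
python3 go.py 0.4135 -0.243 0.005 22.56; python3 - <<'E'
from h import *
for n in("side","top"):
    im=env.capture(n)[:,:,::-1]; cv2.imwrite(f"pics/{n}1.png",im)
S=cv2.imread("pics/side1.png");T=cv2.imread("pics/top1.png")
a=cv2.resize(S[120:240,260:400],None,fx=3.5,fy=3.5);b=cv2.resize(T[190:310,300:440],None,fx=2.1,fy=3.5);b=cv2.resize(T[190:310,330:420],None,fx=3.5,fy=3.5)
cv2.imwrite("pics/c1.png",np.hstack([a,b])[:, :800])
E
```

```text
t 3.02 tcp [ 0.4128 -0.2442  0.1019] [ 1.7996e+02 -2.0000e-02  2.2480e+01] w 0.0938 F [ 0.9  1.  -0.9] q7 [ 29.  14.  -7. 122.   3.  44. -47.]
shift 0.0011 -0.0009 0.0969 turn -0.0009
```

View pics/c1.png

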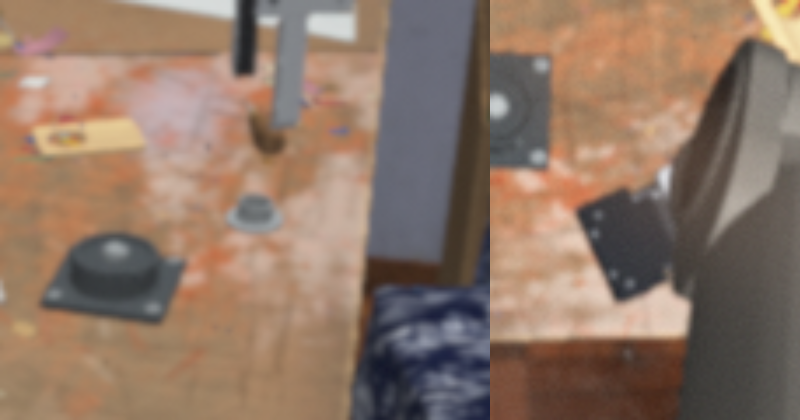

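>>> {"fn": "jog_arm", "kwargs": {
  "moves": [
    [0.001,-0.001,0.015,0],
    [0,0,0.02,0],
    [0,0,0.02,0],
    [0,0,0.02,0],
    [0,0,0.012,0],
    [0,0,0.006,0],
    [0,0,0.003,0],
    [0,0,0,0],
    [0,0,0,0],
    [0,0,0,0]
  ]
}}

```text
t: 3.95
tcp_pos: [0.4139, -0.2422, 0.0063]
tool_rot: [179.9, -0.0, 22.5]
force: [-0.5, -0.4, 0.2]
width: 0.0942
```

>>> {"fn": "jog_arm", "kwargs": {
  "jaw": 0.2,
  "moves": [
    [0,0,0,0],
    [0,0,0,0],
    [0,0,0,0],
    [0,0,0,0],
    [0,0,0,0],
    [0,0,0,0],
    [0,0,0,0],
    [0,0,0,0],
    [0,0,0,0],
    [0,0,0,0]
  ]
}}

```text
t: 4.78
tcp_pos: [0.4135, -0.2419, 0.0055]
tool_rot: [-180.0, -0.0, 22.6]
force: [-0.2, 0.0, -0.5]
width: 0.0306
```

>>> {"fn": "jog_arm", "kwargs": {
  "moves": [
    [0,0,0,0],
    [0,0,0,0],
    [0,0,0,0]
  ]
}}

```text
t: 5.03
tcp_pos: [0.4134, -0.2418, 0.0055]
tool_rot: [-180.0, 0.0, 22.6]
force: [-1.0, 0.0, -0.7]
width: 0.0283
```

>>> {"fn": "jog_arm", "kwargs": {
  "jaw": 0.5,
  "moves": [
    [0,0,0,0],
    [0,0,0,0],
    [0,0,0,0.05],
    [0,0,0,0.075],
    [0,0,0,0.075],
    [0,0,0,0.075],
    [0,0,0,0.075],
    [0,0,0,0.075],
    [0,0,0,0.075],
    [0,0,0,0.075],
    [0,0,0,0.075],
    [0,0,0,0.075],
    [0,0,0,0.075],
    [0,0,0,0.075],
    [0,0,0,0.075],
    [0,0,0,0.05],
    [0,0,0,0],
    [0,0,0,0]
  ]
}}

```text
t: 6.53
tcp_pos: [0.4135, -0.2417, 0.0055]
tool_rot: [180.0, -0.0, -67.3]
force: [0.6, 0.5, -0.5]
width: 0.0471
```

>>> {"fn": "jog_arm", "kwargs": {
  "jaw": 0.2,
  "moves": [
    [0,0,0,0],
    [0,0,0,0],
    [0,0,0,0],
    [0,0,0,0],
    [0,0,0,0],
    [0,0,0,0],
    [0,0,0,0]
  ]
}}

```text
t: 7.12
tcp_pos: [0.4134, -0.2419, 0.0055]
tool_rot: [-180.0, 0.0, -67.4]
force: [-0.2, -0.6, 0.5]
width: 0.0285
```

```bash
python3 go.py 0.502 -0.1176 0.08 
```

```text
t 7.12 tcp [ 0.4134 -0.2419  0.0055] [-180.      0.    -67.44] w 0.0285 F [-0.2 -0.6  0.5] q7 [   9.   24.   17.  126.  -13.   31. -122.]
shift -0.0808 -0.1295 -0.0745 turn 0.0
```

>>> {"fn": "jog_arm", "kwargs": {
  "moves": [
    [0,0,-0.005,0],
    [0,0,-0.01,0],
    [0,0,-0.015,0],
    [0,0,-0.015,0],
    [-0.008,-0.013,-0.015,0],
    [-0.008,-0.013,-0.015,0],
    [-0.008,-0.013,0,0],
    [-0.008,-0.013,0,0],
    [-0.008,-0.013,0,0],
    [-0.008,-0.013,0,0],
    [-0.008,-0.013,0,0],
    [-0.008,-0.013,0,0],
    [-0.008,-0.013,0,0],
    [-0.008,-0.013,0,0],
    [0,0,0,0],
    [0,0,0,0],
    [0,0,0,0]
  ]
}}

```text
t: 8.53
tcp_pos: [0.5024, -0.1187, 0.081]
tool_rot: [-180.0, -0.0, -67.5]
force: [0.7, 0.0, 0.0]
width: 0.0288
```

>>> {"fn": "jog_arm", "kwargs": {
  "moves": [
    [0,0,0,-0.05],
    [0,0,0,-0.075],
    [0,0,0,-0.075],
    [0,0,0,-0.075],
    [0,0,0,-0.075],
    [0,0,0,-0.075],
    [0,0,0,-0.075],
    [0,0,0,-0.075],
    [0,0,0,-0.075],
    [0,0,0,-0.075],
    [0,0,0,-0.075],
    [0,0,0,-0.075],
    [0,0,0,-0.075],
    [0,0,0,-0.075],
    [0,0,0,-0.05],
    [0,0,0,0],
    [0,0,0,0],
    [0,0,0,0]
  ]
}}

```text
t: 10.03
tcp_pos: [0.5025, -0.1187, 0.0806]
tool_rot: [180.0, 0.0, 29.1]
force: [0.0, 0.7, -0.1]
width: 0.0285
```

```bash
python3 go.py 0.502 -0.1176 0.05 22.6; cat > snap.py <<'E'
from h import *
import sys
k=sys.argv[1]; x,y,w,h=map(int,sys.argv[2:6])
im=env.capture("side")[:,:,::-1]; cv2.imwrite(f"pics/side{k}.png",im)
f=min(800/w,600/h); cv2.imwrite(f"pics/z{k}.png",cv2.resize(im[y:y+h,x:x+w],None,fx=f,fy=f,interpolation=cv2.INTER_CUBIC))
E
python3 snap.py 2 240 140 100 75
```

```text
t 10.03 tcp [ 0.5025 -0.1187  0.0806] [1.7999e+02 1.0000e-02 2.9080e+01] w 0.0285 F [ 0.   0.7 -0.1] q7 [  9.  19.  -4. 118.   2.  43. -56.]
shift 0.0001 -0.0012 0.0306 turn 0.072
```

View pics/z2.png

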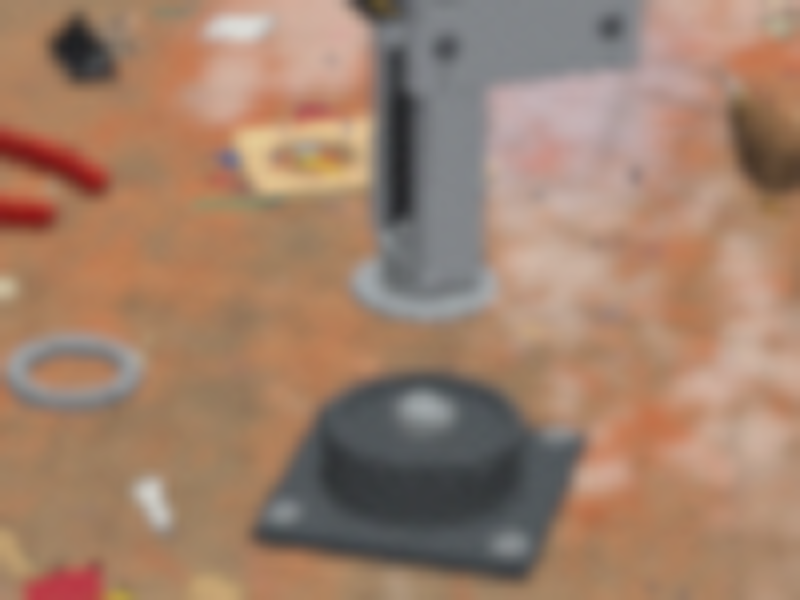

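```bash
cat > flange.py <<'E'
from h import *
import sys
f,x,y,z=sys.argv[1],*map(float,sys.argv[2:5])
im=cv2.imread(f)
M["flange"]=np.r_[ring(.023,0),ring(.023,.003)]
M["head"]=np.r_[ring(.032,.03),ring(.032,.03)]
p,v=edgefit("side","flange",im,x,y,z,span=.004); print("flange",p.round(4),v)
h=hull("side","flange",x,y,z); print("pred u range",h[:,0].min(),h[:,0].max(),"bottom",h[:,1].max())
p,v=edgefit("side","die",im,.502,-.118,0,-.06,True,span=.004); print("die",p.round(4),v)
print("pilot top at die fit", proj("side",[p[0],p[1],.034]))
E
python3 flange.py pics/side2.png .5025 -.1187 .0751
```

```text
flange [ 0.5025 -0.1172] 204.8875274658203
pred u range 283.5348 302.21982 bottom 179.53967
die [ 0.502  -0.1182 -0.0662] 334.65179443359375
pilot top at die fit [292.69140306 190.00084788]
```

>>> {"fn": "jog_arm", "kwargs": {
  "moves": [
    [0,-0.001,0.01,0],
    [0,0,0.012,0],
    [0,0,0.01,0],
    [0,0,0.005,0],
    [0,0,0.003,0],
    [0,0,0.002,0],
    [0,0,0.002,0],
    [0,0,0.0015,0],
    [0,0,0,0],
    [0,0,0,0],
    [0,0,0,0]
  ]
}}

```text
t: 11.0
tcp_pos: [0.5024, -0.1175, 0.0352]
tool_rot: [180.0, -0.0, 29.3]
force: [0.8, -3.4, -2.1]
width: 0.0285
```

>>> {"fn": "jog_arm", "kwargs": {
  "moves": [
    [0,0,0.001,0],
    [0,0,0.001,0],
    [0,0,0.0005,0],
    [0,0,0,0],
    [0,0,0,0]
  ]
}}

```text
t: 11.42
tcp_pos: [0.5024, -0.1175, 0.0325]
tool_rot: [180.0, -0.0, 29.3]
force: [0.4, -5.1, 1.2]
width: 0.0285
```

>>> {"fn": "jog_arm", "kwargs": {
  "moves": [
    [-0.0007,0.0013,0,0],
    [0,0,0,0],
    [0,0,0,0],
    [0,0,0,0]
  ]
}}

```text
t: 11.75
tcp_pos: [0.5024, -0.1184, 0.0325]
tool_rot: [-180.0, -0.0, 29.3]
force: [0.6, -0.4, 2.1]
width: 0.0283
```

>>> {"fn": "jog_arm", "kwargs": {
  "moves": [
    [-0.0003,0.0006,0,0],
    [0,0,0,0],
    [0,0,0,0]
  ]
}}

```text
t: 12.0
tcp_pos: [0.5024, -0.1191, 0.0325]
tool_rot: [-180.0, -0.0, 29.3]
force: [-0.6, 1.5, 2.4]
width: 0.0285
```

>>> {"fn": "jog_arm", "kwargs": {
  "jaw": 0.5,
  "moves": [
    [0,0,0,0],
    [0,0,0,0],
    [0,0,0,0],
    [0,0,0,0],
    [0,0,-0.005,0],
    [0,0,-0.01,0],
    [0,0,-0.02,0],
    [0,0,-0.03,0],
    [0,0,-0.02,0],
    [0,0,0,0],
    [0,0,0,0]
  ]
}}

```text
t: 12.92
tcp_pos: [0.5032, -0.1195, 0.1193]
tool_rot: [179.9, -0.1, 29.3]
force: [-0.2, 0.2, -0.2]
width: 0.0469
```

```bash
python3 snap.py 3 240 140 100 75; python3 go.py 0.5533 -.3688 .08 23.4
```

```text
t 12.97 tcp [ 0.5025 -0.1194  0.1182] [ 1.7996e+02 -5.0000e-02  2.9310e+01] w 0.0471 F [ 0.1 -0.9 -0.3] q7 [  9.  16.  -4. 117.   1.  47. -56.]
shift -0.0778 0.2423 0.0382 turn 0.0656
```

View pics/z3.png

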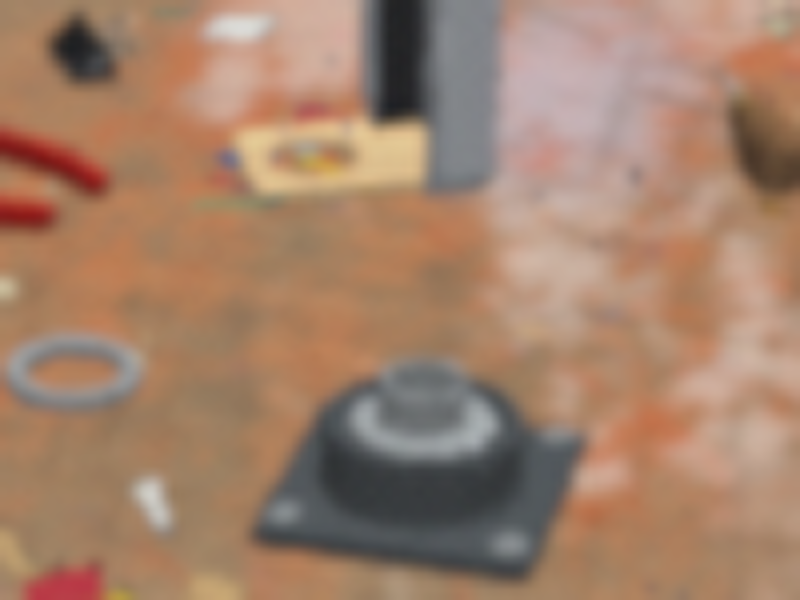

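>>> {"fn": "jog_arm", "kwargs": {
  "jaw": 1,
  "moves": [
    [-0.0028,0.0085,0,0],
    [-0.0055,0.0175,0,0],
    [-0.0055,0.0175,0,0],
    [-0.0055,0.0175,0,0],
    [-0.0055,0.0175,0,0],
    [-0.0055,0.0175,0,0],
    [-0.0055,0.0175,0.002,0],
    [-0.0055,0.0175,0.005,0],
    [-0.0055,0.0175,0.005,0],
    [-0.0055,0.0175,0.005,0],
    [-0.0055,0.0175,0.005,0],
    [-0.0055,0.0175,0.005,0],
    [-0.0055,0.0175,0.005,0],
    [-0.0055,0.0175,0.005,0],
    [-0.0028,0.007,0,0],
    [0,0,0,0.065],
    [0,0,0,0],
    [0,0,0,0],
    [0,0,0,0]
  ]
}}

```text
t: 14.55
tcp_pos: [0.554, -0.3684, 0.0803]
tool_rot: [-180.0, 0.0, 23.7]
force: [-0.5, 1.0, 1.1]
width: 0.0937
```

```bash
python3 snap.py 4 220 110 120 90; python3 go.py 0.5533 -.370 .0015 23.4; python3 - <<'E'
from h import *
im=cv2.imread("pics/side4.png")
print(edgefit("side","tag",im,.568,-.364,0,.405,True,span=.004))
E
```

```text
t 14.6 tcp [ 0.5541 -0.3684  0.0805] [-179.98    0.     23.64] w 0.094 F [ 0.4  1.1 -0.2] q7 [ 26.  31.   2.  99.  -2.  50. -37.]
shift -0.0014 0.0011 0.079 turn 0.0027
(array([ 0.56851879, -0.36492785,  0.41177904]), np.float64(314.1458740234375))
```

View pics/z4.png

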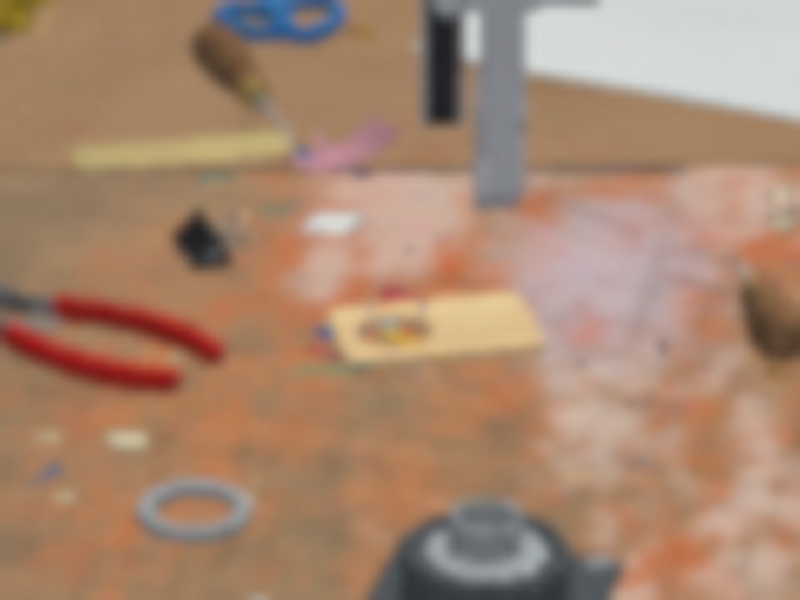

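>>> {"fn": "jog_arm", "kwargs": {
  "moves": [
    [-0.0013,0.001,0.015,0],
    [0,0,0.02,0],
    [0,0,0.02,0],
    [0,0,0.012,0],
    [0,0,0.006,0],
    [0,0,0.004,0],
    [0,0,0.0015,0],
    [0,0,0,0],
    [0,0,0,0],
    [0,0,0,0]
  ]
}}

```text
t: 15.43
tcp_pos: [0.5537, -0.3707, 0.0028]
tool_rot: [180.0, -0.0, 23.5]
force: [0.0, -0.4, -0.6]
width: 0.0941
```

>>> {"fn": "jog_arm", "kwargs": {
  "jaw": 0.5,
  "moves": [
    [0,0,0,0],
    [0,0,0,0],
    [0,0,0,0],
    [0,0,0,0],
    [0,0,0,0],
    [0,0,0,0],
    [0,0,0,0],
    [0,0,0,0],
    [0,0,0,0]
  ]
}}

```text
t: 16.18
tcp_pos: [0.5533, -0.3704, 0.002]
tool_rot: [-180.0, -0.0, 23.5]
force: [-0.1, 0.4, -0.3]
width: 0.0551
```

>>> {"fn": "jog_arm", "kwargs": {
  "moves": [
    [0,0,0,0],
    [0,0,-0.01,0],
    [0,0,-0.02,0],
    [0,0,-0.03,0],
    [0,0,-0.02,0],
    [0,0,0,0],
    [0,0,0,0]
  ]
}}

```text
t: 16.77
tcp_pos: [0.554, -0.3709, 0.0838]
tool_rot: [179.9, -0.1, 23.5]
force: [0.0, -0.2, -0.5]
width: 0.0554
```

```bash
python3 go.py 0.4703 -.1331 .068
```

```text
t 16.77 tcp [ 0.554  -0.3709  0.0838] [ 1.7988e+02 -1.0000e-01  2.3460e+01] w 0.0554 F [ 0.  -0.2 -0.5] q7 [ 27.  30.   2.  99.  -2.  50. -37.]
shift 0.0178 -0.2515 0.0158 turn 0.0
```

>>> {"fn": "jog_arm", "kwargs": {
  "moves": [
    [0.0005,-0.007,0,0],
    [0.0012,-0.015,0,0],
    [0.0012,-0.0175,0,0],
    [0.0012,-0.0175,0,0],
    [0.0012,-0.0175,0,0],
    [0.0012,-0.0175,0,0],
    [0.0012,-0.0175,0,0],
    [0.0012,-0.0175,0,0],
    [0.0012,-0.0175,0,0],
    [0.0012,-0.0175,0,0],
    [0.0012,-0.0175,0,0],
    [0.0012,-0.0175,0,0],
    [0.0012,-0.0175,0,0],
    [0.0012,-0.0175,0.005,0],
    [0.0012,-0.015,0.005,0],
    [0.0012,-0.0045,0.005,0],
    [0,0,0,0],
    [0,0,0,0],
    [0,0,0,0],
    [0,0,0,0]
  ]
}}

```text
t: 18.43
tcp_pos: [0.4704, -0.1332, 0.067]
tool_rot: [180.0, -0.0, 23.4]
force: [0.4, -0.8, -0.2]
width: 0.0548
```

```bash
python3 snap.py 5 240 140 100 75; python3 go.py 0.4703 -.1331 .068 23.5
```

```text
t 18.48 tcp [ 0.4704 -0.1331  0.0671] [ 1.7999e+02 -1.0000e-02  2.3400e+01] w 0.055 F [ 0.3 -0.6  0.5] q7 [  9.  18.  -1. 122.   1.  40. -59.]
shift -0.0001 -0.0 -0.0009 turn -0.0011
```

View pics/z5.png

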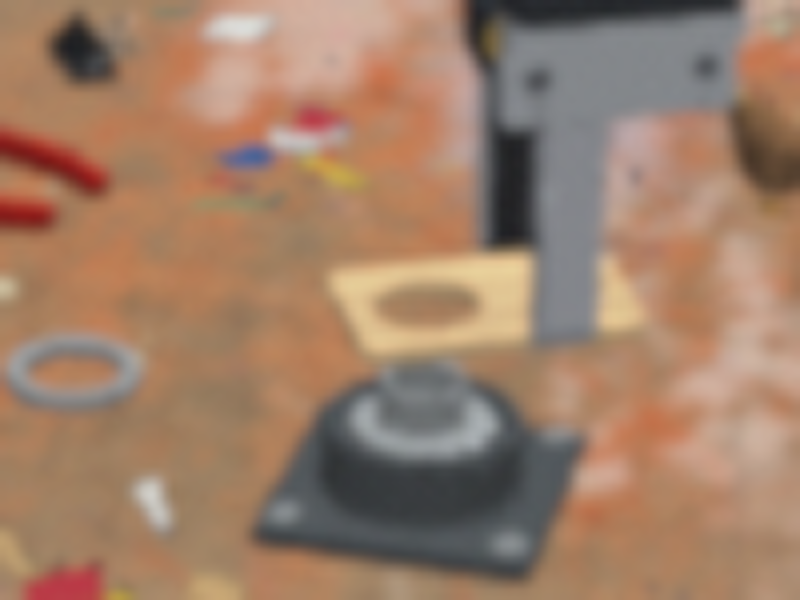

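```bash
python3 - <<'E'
from h import *
print(back("side",(240+427/8-.45,140+304/8-.45),.0695))
print(back("side",(240+425/8-.45,140+374/8-.45),.044))
im=cv2.imread("pics/side5.png")
print(edgefit("side","tag",im,.488,-.125,.0651,.41,True,span=.005))
M["br"]=ring(.014,.044)
M["hole"]=ring(.0165,.005)
print(edgefit("side","hole",im,.502,-.118,.0651,span=.004)); print(edgefit("side","flange" if 0 else "br",im,.502,-.118,span=.004))
E
```

```text
[ 0.50195981 -0.11729228  0.0695    ]
[ 0.5024181  -0.11914445  0.044     ]
(array([ 0.48477139, -0.13015208,  0.47463566]), np.float64(339.43890380859375))
(array([ 0.50137346, -0.11555396]), np.float64(370.5706787109375))
(array([ 0.50678042, -0.12208387]), np.float64(251.67630004882812))
```

>>> {"fn": "jog_arm", "kwargs": {
  "moves": [
    [0.0003,0,0.006,0],
    [0,0,0.008,0],
    [0,0,0.004,0],
    [0,0,0.003,0],
    [0,0,0.002,0],
    [0,0,0.002,0],
    [0,0,0,0],
    [0,0,0,0],
    [0,0,0,0]
  ]
}}

```text
t: 19.23
tcp_pos: [0.4705, -0.1322, 0.0422]
tool_rot: [180.0, -0.0, 23.5]
force: [1.4, -0.3, -0.5]
width: 0.0553
```

```bash
python3 snap.py 6 240 140 100 75; python3 go.py 0.4703 -.1331 .033 23.5
```

```text
t 19.28 tcp [ 0.4706 -0.1323  0.0422] [ 1.7999e+02 -2.0000e-02  2.3460e+01] w 0.0551 F [-0.4 -0.3 -0.8] q7 [  9.  20.  -1. 123.   1.  37. -59.]
shift -0.0006 0.0007 0.0092 turn -0.0004
```

View pics/z6.png

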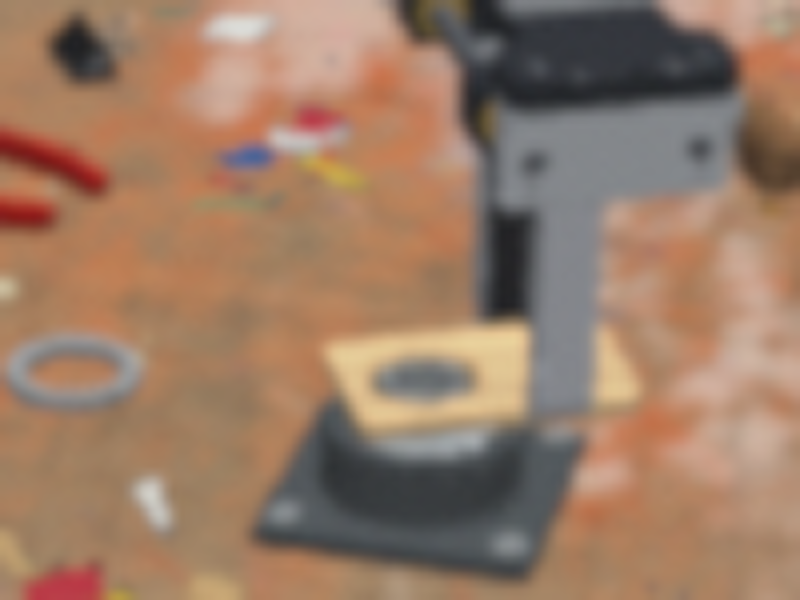

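>>> {"fn": "jog_arm", "kwargs": {
  "moves": [
    [-0.0003,0.0007,0.003,0],
    [0,0,0.003,0],
    [0,0,0.002,0],
    [0,0,0.0012,0],
    [0,0,0.0005,0],
    [0,0,0,0],
    [0,0,0,0],
    [0,0,0,0]
  ]
}}

```text
t: 19.95
tcp_pos: [0.4705, -0.133, 0.0324]
tool_rot: [-180.0, -0.0, 23.5]
force: [-0.6, 0.2, -0.8]
width: 0.0549
```

Release and rise, then look.

>>> {"fn": "jog_arm", "kwargs": {
  "jaw": 0.75,
  "moves": [
    [0,0,0,0],
    [0,0,0,0],
    [0,0,0,0],
    [0,0,0,0],
    [0,0,-0.005,0],
    [0,0,-0.01,0],
    [0,0,-0.02,0],
    [0,0,-0.03,0],
    [0,0,-0.01,0],
    [0,0,0,0],
    [0,0,0,0]
  ]
}}

```text
t: 20.87
tcp_pos: [0.4709, -0.1331, 0.1082]
tool_rot: [179.9, -0.1, 23.5]
force: [-1.1, 1.1, -1.2]
width: 0.0704
```

```bash
python3 snap.py 7 240 140 100 75; python3 go.py 0.630 -.1735 .08 23.5
```

```text
t 20.92 tcp [ 0.4703 -0.133   0.1073] [ 1.7999e+02 -2.0000e-02  2.3460e+01] w 0.0702 F [-0.1  0.4  0.2] q7 [  9.  14.  -1. 121.   0.  45. -59.]
shift 0.1304 0.1008 0.0273 turn -0.0004
```

View pics/z7.png

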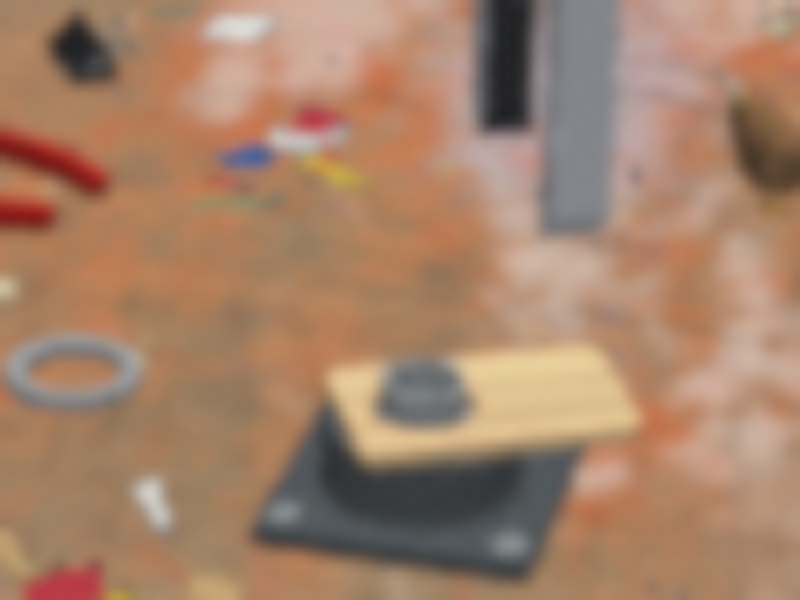

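>>> {"fn": "jog_arm", "kwargs": {
  "moves": [
    [0.006,0.005,0,0],
    [0.013,0.01,0,0],
    [0.015,0.0115,0,0],
    [0.015,0.0115,0,0],
    [0.015,0.0115,0,0],
    [0.015,0.0115,0.005,0],
    [0.015,0.0115,0.005,0],
    [0.015,0.0115,0.005,0],
    [0.013,0.01,0.005,0],
    [0.0085,0.007,0.005,0],
    [0,0,0.002,0],
    [0,0,0,0],
    [0,0,0,0],
    [0,0,0,0]
  ]
}}

```text
t: 22.08
tcp_pos: [0.6297, -0.1736, 0.0805]
tool_rot: [-180.0, 0.0, 23.5]
force: [0.5, -0.2, 0.3]
width: 0.0707
```

```bash
python3 snap.py 8 200 120 120 90; python3 go.py 0.630 -.1740 .0015 23.5
```

```text
t 22.13 tcp [ 0.6299 -0.1736  0.0807] [ 1.800e+02 -1.000e-02  2.346e+01] w 0.0704 F [ 0.3 -0.   0.3] q7 [ 10.  30.  -0. 101.   0.  50. -57.]
shift -0.0 0.0004 0.0792 turn -0.0005
```

View pics/z8.png

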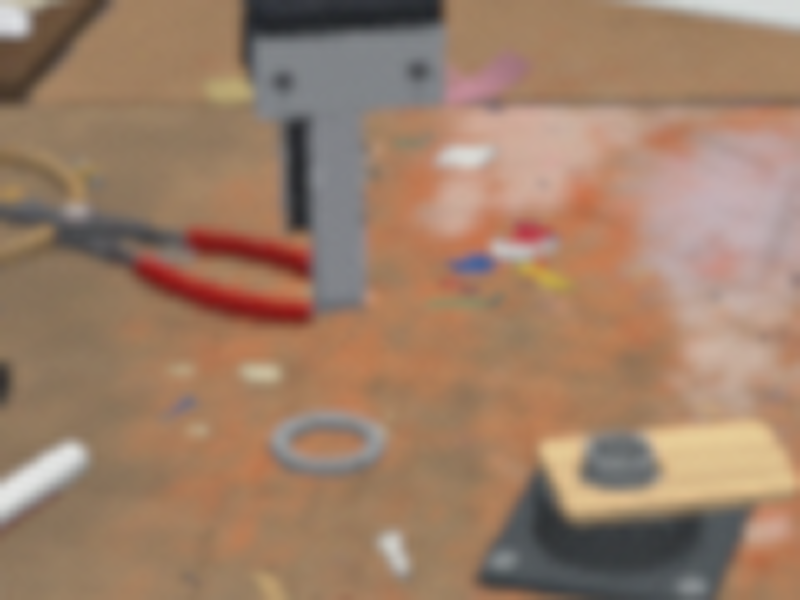

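>>> {"fn": "jog_arm", "kwargs": {
  "moves": [
    [0,0.0005,0.015,0],
    [0,0,0.02,0],
    [0,0,0.02,0],
    [0,0,0.012,0],
    [0,0,0.007,0],
    [0,0,0.003,0],
    [0,0,0.0015,0],
    [0,0,0,0],
    [0,0,0,0],
    [0,0,0,0]
  ]
}}

```text
t: 22.97
tcp_pos: [0.631, -0.1743, 0.0026]
tool_rot: [180.0, -0.1, 23.5]
force: [-0.6, -0.1, 0.1]
width: 0.0703
```

>>> {"fn": "jog_arm", "kwargs": {
  "jaw": 0.4,
  "moves": [
    [0,0,0,0],
    [0,0,0,0],
    [0,0,0,0],
    [0,0,0,0],
    [0,0,0,0],
    [0,0,0,0],
    [0,0,0,0],
    [0,0,0,0],
    [0,0,0,0]
  ]
}}

```text
t: 23.72
tcp_pos: [0.6306, -0.1742, 0.0019]
tool_rot: [-180.0, -0.0, 23.5]
force: [0.5, 0.7, 2.1]
width: 0.0444
```

>>> {"fn": "jog_arm", "kwargs": {
  "jaw": 0.65,
  "moves": [
    [0,0,0,0],
    [0,0,0,0],
    [0,0,0,0],
    [0,0,0,-0.05],
    [0,0,0,-0.075],
    [0,0,0,-0.075],
    [0,0,0,-0.075],
    [0,0,0,-0.075],
    [0,0,0,-0.075],
    [0,0,0,-0.075],
    [0,0,0,-0.075],
    [0,0,0,-0.075],
    [0,0,0,-0.075],
    [0,0,0,-0.075],
    [0,0,0,-0.075],
    [0,0,0,-0.075],
    [0,0,0,-0.05],
    [0,0,0,0],
    [0,0,0,0]
  ]
}}

```text
t: 25.3
tcp_pos: [0.6304, -0.1743, 0.0016]
tool_rot: [180.0, -0.0, 113.3]
force: [0.4, 0.0, -0.2]
width: 0.0612
```

>>> {"fn": "jog_arm", "kwargs": {
  "jaw": 0.4,
  "moves": [
    [0,0,0,0],
    [0,0,0,0],
    [0,0,0,0],
    [0,0,0,0],
    [0,0,0,0],
    [0,0,0,0],
    [0,0,0,0],
    [0,0,0,0]
  ]
}}

```text
t: 25.97
tcp_pos: [0.6306, -0.1741, 0.0018]
tool_rot: [180.0, -0.0, 113.5]
force: [0.3, 0.7, 0.7]
width: 0.0449
```

>>> {"fn": "jog_arm", "kwargs": {
  "moves": [
    [0,0,-0.005,0],
    [0,0,-0.01,0],
    [0,0,-0.02,0],
    [0,0,-0.03,0],
    [0,0,-0.015,0],
    [0,0,0,0],
    [0,0,0,0],
    [0,0,0,0]
  ]
}}

```text
t: 26.63
tcp_pos: [0.6302, -0.1742, 0.0816]
tool_rot: [-180.0, -0.0, 113.5]
force: [-0.4, 0.5, 0.2]
width: 0.0445
```

```bash
python3 snap.py 9 200 120 120 90; python3 go.py 0.5024 -.1190 .07 113.5
```

```text
t 26.68 tcp [ 0.63   -0.1741  0.0811] [-1.7995e+02 -4.0000e-02  1.1346e+02] w 0.0443 F [-0.  -0.8 -0.6] q7 [ 28.  32. -25.  99.  16.  52.  20.]
shift 0.1014 -0.0951 0.0111 turn -0.0005
```

View pics/z9.png

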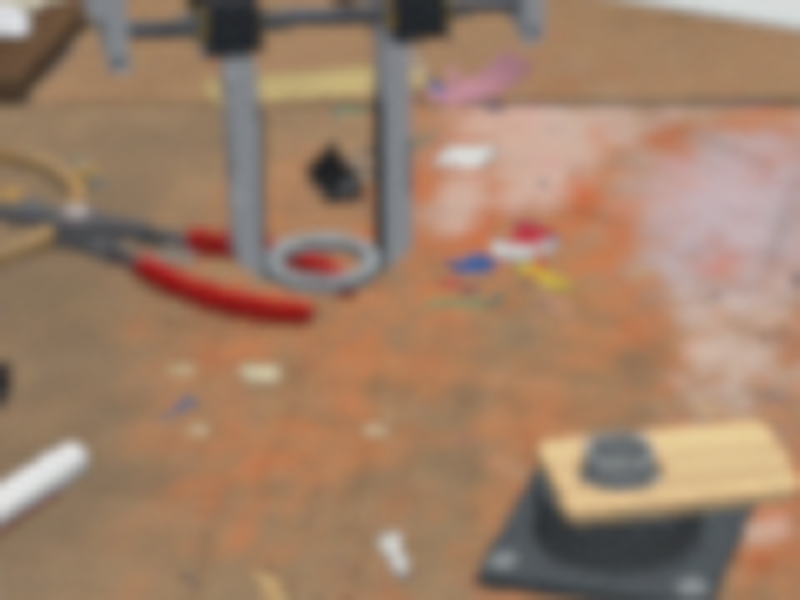

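>>> {"fn": "jog_arm", "kwargs": {
  "moves": [
    [0.005,-0.005,0,0],
    [0.01,-0.01,0,0],
    [0.012,-0.011,0,0],
    [0.012,-0.011,0,0],
    [0.012,-0.011,0,0],
    [0.012,-0.011,0,0],
    [0.012,-0.011,0,0],
    [0.012,-0.011,0.003,0],
    [0.009,-0.009,0.005,0],
    [0.005,-0.005,0.005,0],
    [0,0,0.002,0],
    [0,0,0,0],
    [0,0,0,0],
    [0,0,0,0]
  ]
}}

```text
t: 27.85
tcp_pos: [0.5039, -0.1195, 0.0668]
tool_rot: [180.0, -0.0, 113.4]
force: [0.1, 0.6, -0.3]
width: 0.0446
```

```bash
python3 snap.py 10 240 140 100 75; python3 go.py 0.5024 -.1190 .05 113.5
```

```text
t 27.9 tcp [ 0.5038 -0.1195  0.0668] [ 1.7998e+02 -1.0000e-02  1.1345e+02] w 0.0447 F [-0.8 -0.7 -0.6] q7 [ 29.  22. -27. 118.  15.  43.  16.]
shift 0.001 -0.0011 0.0168 turn -0.0006
```

View pics/z10.png

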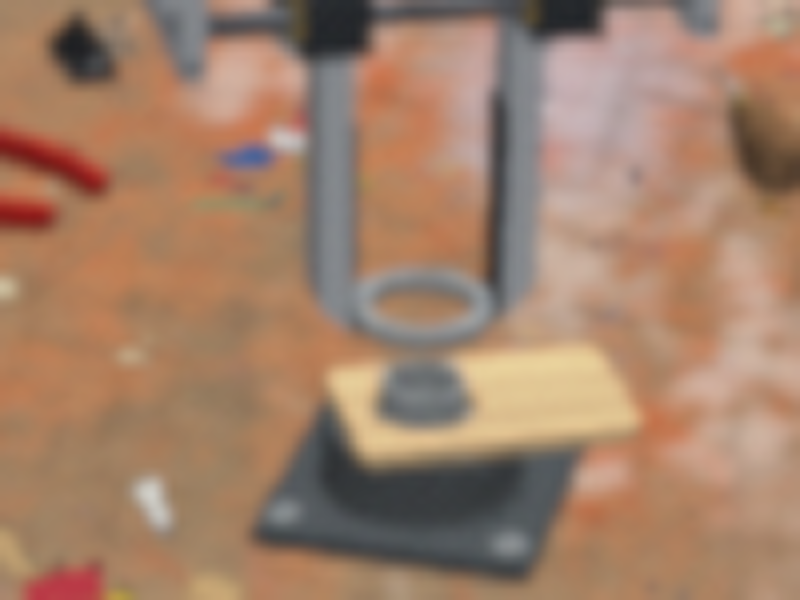

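>>> {"fn": "jog_arm", "kwargs": {
  "moves": [
    [0.0006,-0.0005,0.008,0],
    [0,0,0.008,0],
    [0,0,0.003,0],
    [0,0,0.002,0],
    [0,0,0.002,0],
    [0,0,0.0015,0],
    [0,0,0,0],
    [0,0,0,0],
    [0,0,0,0]
  ]
}}

```text
t: 28.65
tcp_pos: [0.5026, -0.119, 0.0425]
tool_rot: [180.0, 0.0, 113.5]
force: [-0.0, 0.1, 0.2]
width: 0.0447
```

```bash
python3 snap.py 11 240 140 100 75; python3 go.py 0.5032 -.1190 .037 113.5
```

```text
t 28.7 tcp [ 0.5026 -0.119   0.0425] [1.7998e+02 1.0000e-02 1.1346e+02] w 0.0445 F [-0.5 -0.4  0.2] q7 [ 28.  24. -26. 119.  16.  41.  15.]
shift -0.0002 0.0005 0.0055 turn -0.0004
```

View pics/z11.png

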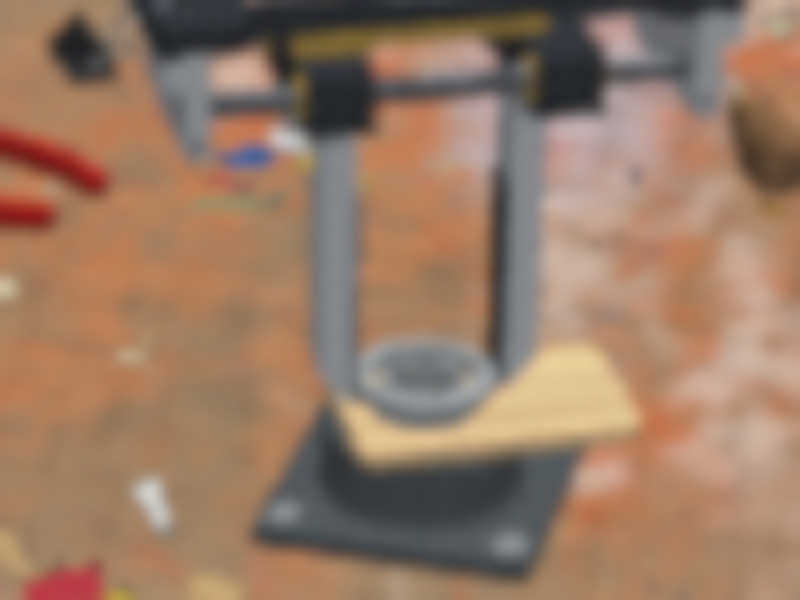

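>>> {"fn": "jog_arm", "kwargs": {
  "moves": [
    [0,0,0.002,0],
    [0,0,0.0015,0],
    [0,0,0.001,0],
    [0,0,0.0008,0],
    [0,0,0,0],
    [0,0,0,0],
    [0,0,0,0]
  ]
}}

```text
t: 29.28
tcp_pos: [0.5025, -0.119, 0.037]
tool_rot: [180.0, -0.0, 113.5]
force: [0.1, -0.5, -0.5]
width: 0.0445
```

>>> {"fn": "jog_arm", "kwargs": {
  "jaw": 0.65,
  "moves": [
    [0,0,0,0],
    [0,0,0,0],
    [0,0,0,0],
    [0,0,0,0],
    [0,0,-0.005,0],
    [0,0,-0.01,0],
    [0,0,-0.02,0],
    [0,0,-0.03,0],
    [0,0,-0.03,0],
    [0,0,-0.02,0],
    [0,0,0,0],
    [0,0,0,0]
  ]
}}

```text
t: 30.28
tcp_pos: [0.5032, -0.1192, 0.1538]
tool_rot: [179.9, 0.1, 113.5]
force: [0.4, -0.8, -0.6]
width: 0.061
```

```bash
python3 snap.py 12 240 140 100 75; python3 go.py 0.4895 0.3235 .15 -12.5
```

```text
t 30.33 tcp [ 0.5025 -0.1191  0.1526] [1.7996e+02 4.0000e-02 1.1345e+02] w 0.061 F [ 0.2  0.3 -0.3] q7 [ 32.  15. -30. 114.   9.  53.  21.]
shift 0.4112 0.1642 0.0026 turn 1.3994
```

View pics/z12.png

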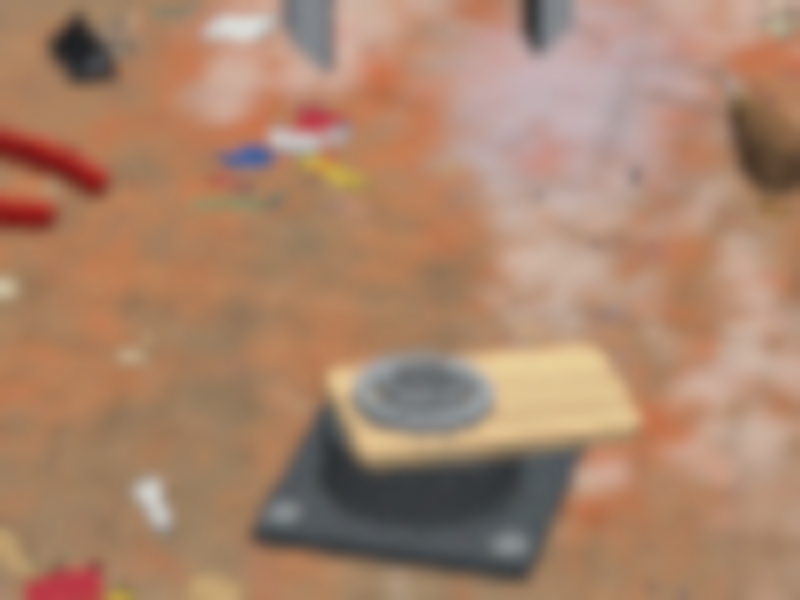

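>>> {"fn": "jog_arm", "kwargs": {
  "moves": [
    [0.01,0.004,-0.002,0],
    [0.02,0.008,0,0],
    [0.02,0.008,0,0],
    [0.02,0.008,0,0],
    [0.02,0.008,0,0],
    [0.02,0.008,0,0],
    [0.02,0.008,0,0],
    [0.02,0.008,0,0],
    [0.02,0.008,0,0],
    [0.02,0.008,0,0],
    [0.02,0.008,0,0],
    [0.02,0.008,0,0],
    [0.02,0.008,0,0],
    [0.02,0.008,0,0],
    [0.02,0.008,0,0],
    [0.02,0.008,0,0],
    [0.02,0.008,0,0],
    [0.02,0.008,0,0],
    [0.02,0.008,0,0],
    [0.02,0.008,0,0]
  ]
}}

```text
t: 32.0
tcp_pos: [0.4889, 0.3024, 0.1531]
tool_rot: [-179.9, -0.0, 113.5]
force: [1.1, -1.2, -0.0]
width: 0.0611
```

>>> {"fn": "jog_arm", "kwargs": {
  "moves": [
    [0.02,0.008,0,0],
    [0.01,0.002,0,0],
    [0,0,0,0.05],
    [0,0,0,0.07],
    [0,0,0,0.07],
    [0,0,0,0.07],
    [0,0,0,0.07],
    [0,0,0,0.07],
    [0,0,0,0],
    [0,0,0,0],
    [0,0,0,0]
  ]
}}

```text
t: 32.92
tcp_pos: [0.4871, 0.3324, 0.1537]
tool_rot: [-180.0, 0.0, 77.7]
force: [-0.3, 0.9, 0.0]
width: 0.0612
```

```bash
python3 snap.py 13 200 210 160 120; python3 go.py 0.4897 0.324 .061 77.5
```

```text
t 32.97 tcp [0.4873 0.3324 0.1538] [-1.7998e+02  1.0000e-02  7.7660e+01] w 0.061 F [-0.7 -0.9  0.1] q7 [-16.  22. -31. 105.  14.  57. -65.]
shift -0.0076 0.0042 0.0928 turn 0.0017
```

View pics/z13.png

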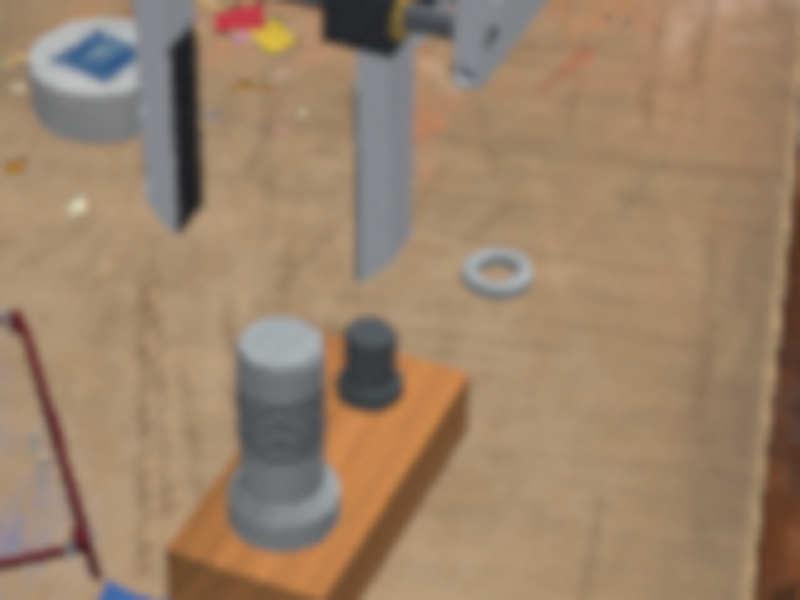

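>>> {"fn": "jog_arm", "kwargs": {
  "moves": [
    [-0.0076,0.0042,0,0],
    [0,0,0,0],
    [0,0,0.01,0],
    [0,0,0.015,0],
    [0,0,0.02,0],
    [0,0,0.02,0],
    [0,0,0.015,0],
    [0,0,0.008,0],
    [0,0,0.004,0],
    [0,0,0,0],
    [0,0,0,0],
    [0,0,0,0]
  ]
}}

```text
t: 33.97
tcp_pos: [0.4905, 0.3244, 0.0628]
tool_rot: [180.0, -0.1, 77.5]
force: [-0.4, -1.0, -0.2]
width: 0.061
```

>>> {"fn": "jog_arm", "kwargs": {
  "jaw": 0.25,
  "moves": [
    [0,0,0,0],
    [0,0,0,0],
    [0,0,0,0],
    [0,0,0,0],
    [0,0,0,0],
    [0,0,0,0],
    [0,0,0,0],
    [0,0,0,0]
  ]
}}

```text
t: 34.63
tcp_pos: [0.4901, 0.3241, 0.0621]
tool_rot: [180.0, -0.0, 77.5]
force: [-0.6, -0.6, 3.2]
width: 0.0297
```

>>> {"fn": "jog_arm", "kwargs": {
  "jaw": 0.55,
  "moves": [
    [0,0,0,0],
    [0,0,0,0],
    [0,0,0,0],
    [0,0,0,-0.05],
    [0,0,0,-0.075],
    [0,0,0,-0.075],
    [0,0,0,-0.075],
    [0,0,0,-0.075],
    [0,0,0,-0.075],
    [0,0,0,-0.075],
    [0,0,0,-0.075],
    [0,0,0,-0.075],
    [0,0,0,-0.075],
    [0,0,0,-0.075],
    [0,0,0,-0.075],
    [0,0,0,-0.075],
    [0,0,0,-0.05],
    [0,0,0,0],
    [0,0,0,0]
  ]
}}

```text
t: 36.22
tcp_pos: [0.49, 0.3239, 0.0618]
tool_rot: [180.0, -0.0, 167.3]
force: [0.2, -0.6, 0.8]
width: 0.0519
```

>>> {"fn": "jog_arm", "kwargs": {
  "jaw": 0.25,
  "moves": [
    [0,0,0,0],
    [0,0,0,0],
    [0,0,0,0],
    [0,0,0,0],
    [0,0,0,0],
    [0,0,0,0],
    [0,0,0,0]
  ]
}}

```text
t: 36.8
tcp_pos: [0.49, 0.324, 0.0621]
tool_rot: [-180.0, 0.0, 167.5]
force: [-0.7, -1.7, 0.7]
width: 0.0295
```

```bash
python3 go.py 0.5025 -0.119 .15 
```

```text
t 36.8 tcp [0.49   0.324  0.0621] [-180.      0.    167.45] w 0.0295 F [-0.7 -1.7  0.7] q7 [ -2.  34. -49. 108.  33.  53.  10.]
shift -0.1085 -0.4297 -0.0879 turn 0.0
```

>>> {"fn": "jog_arm", "kwargs": {
  "moves": [
    [0,0,-0.003,0],
    [0,0,-0.005,0],
    [0,0,-0.008,0],
    [0,0,-0.01,0],
    [0,0,-0.015,0],
    [0,0,-0.02,0],
    [0,0,-0.02,0],
    [0,0,-0.01,0],
    [0,0,0,0],
    [0,0,0,0],
    [0,0,0,0]
  ]
}}

```text
t: 37.72
tcp_pos: [0.4898, 0.3235, 0.1523]
tool_rot: [-180.0, -0.0, 167.4]
force: [0.5, -0.6, -3.8]
width: 0.03
```

```bash
python3 snap.py 14 200 210 160 120; python3 go.py 0.5025 -0.119 .12
```

```text
t 37.77 tcp [0.4896 0.3235 0.152 ] [-1.7994e+02 -5.0000e-02  1.6746e+02] w 0.0296 F [-0.3 -0.5 -3.5] q7 [  2.  28. -54. 104.  26.  61.  15.]
shift -0.1087 -0.4292 0.032 turn 0.0
```

View pics/z14.png

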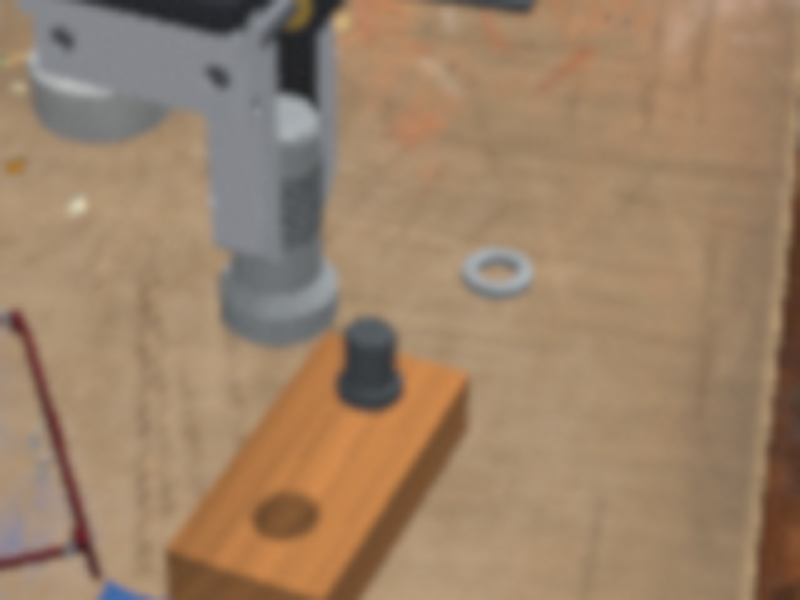

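>>> {"fn": "jog_arm", "kwargs": {
  "moves": [
    [-0.002,-0.008,0,0],
    [-0.004,-0.015,0,0],
    [-0.005,-0.02,0,0],
    [-0.005,-0.02,0,0],
    [-0.005,-0.02,0,0],
    [-0.005,-0.02,0,0],
    [-0.005,-0.02,0,0],
    [-0.005,-0.02,0,0],
    [-0.005,-0.02,0,0],
    [-0.005,-0.02,0,0],
    [-0.005,-0.02,0,0],
    [-0.005,-0.02,0,0],
    [-0.005,-0.02,0,0],
    [-0.005,-0.02,0,0],
    [-0.005,-0.02,0,0],
    [-0.005,-0.02,0,0],
    [-0.005,-0.02,0,0],
    [-0.005,-0.02,0,0],
    [-0.005,-0.02,0,0],
    [-0.005,-0.02,0,0]
  ]
}}

```text
t: 39.43
tcp_pos: [0.4998, -0.0721, 0.1524]
tool_rot: [-180.0, -0.1, 167.4]
force: [0.3, -0.9, -3.6]
width: 0.03
```

>>> {"fn": "jog_arm", "kwargs": {
  "moves": [
    [-0.005,-0.02,0,0],
    [-0.004,-0.016,0,0],
    [-0.002,-0.008,0,0],
    [0,0,0.008,0],
    [0,0,0.01,0],
    [0,0,0.008,0],
    [0,0,0,0],
    [0,0,0,0],
    [0,0,0,0]
  ]
}}

```text
t: 40.18
tcp_pos: [0.5019, -0.1152, 0.127]
tool_rot: [180.0, -0.0, 167.5]
force: [-0.6, 0.1, -2.5]
width: 0.0292
```

```bash
python3 go.py 0.5025 -0.119 .12 167.5
```

```text
t 40.18 tcp [ 0.5019 -0.1152  0.127 ] [ 1.7998e+02 -1.0000e-02  1.6754e+02] w 0.0292 F [-0.6  0.1 -2.5] q7 [ 48.  22. -51. 114.  21.  53.  64.]
shift -0.0014 -0.0036 0.007 turn 0.0004
```

>>> {"fn": "jog_arm", "kwargs": {
  "moves": [
    [-0.0014,-0.0036,0.005,0],
    [0,0,0.01,0],
    [0,0,0.01,0],
    [0,0,0.006,0],
    [0,0,0.002,0],
    [0,0,0,0],
    [0,0,0,0],
    [0,0,0,0],
    [0,0,0,0]
  ]
}}

```text
t: 40.93
tcp_pos: [0.5026, -0.1198, 0.0943]
tool_rot: [-180.0, 0.0, 167.5]
force: [0.3, -0.8, -3.3]
width: 0.0294
```

```bash
python3 snap.py 15 240 130 100 75; python3 go.py 0.5025 -0.119 .078 167.5
```

```text
t 40.98 tcp [ 0.5025 -0.1198  0.0943] [-1.8000e+02  3.0000e-02  1.6746e+02] w 0.0297 F [-0.4  0.5 -4.5] q7 [ 47.  25. -49. 116.  24.  50.  62.]
shift 0.0002 0.0008 0.0163 turn -0.0005
```

View pics/z15.png

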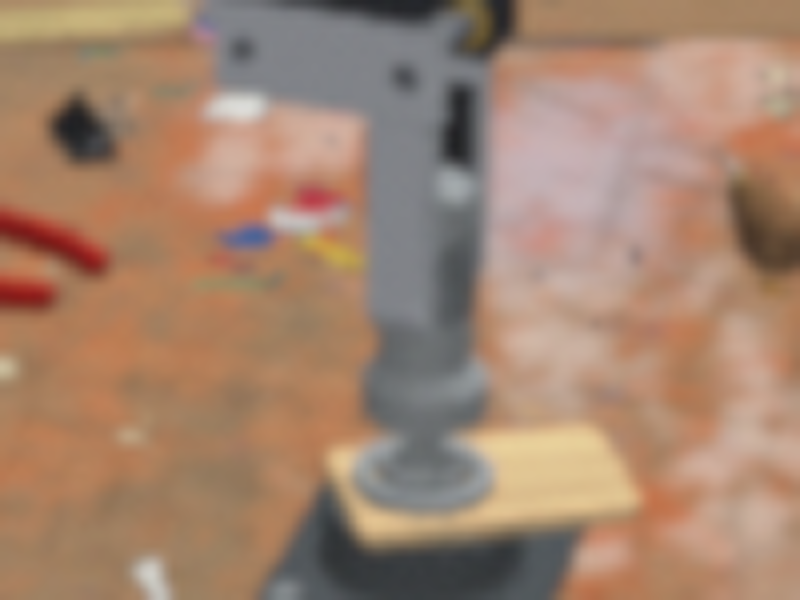

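>>> {"fn": "jog_arm", "kwargs": {
  "moves": [
    [0.0002,0.0008,0.002,0],
    [0,0,0.003,0],
    [0,0,0.002,0],
    [0,0,0.002,0],
    [0,0,0.001,0],
    [0,0,0,0],
    [0,0,0,0],
    [0,0,0,0]
  ]
}}

```text
t: 41.65
tcp_pos: [0.5024, -0.1189, 0.0841]
tool_rot: [180.0, 0.0, 167.5]
force: [-0.3, -0.9, -3.5]
width: 0.0292
```

Tip is now at z ≈ 0.042, inside the barrel, with no contact force.

>>> {"fn": "jog_arm", "kwargs": {
  "moves": [
    [0,0,0.002,0],
    [0,0,0.0015,0],
    [0,0,0.001,0],
    [0,0,0.001,0],
    [0,0,0,0],
    [0,0,0,0],
    [0,0,0,0]
  ]
}}

```text
t: 42.23
tcp_pos: [0.5024, -0.119, 0.0785]
tool_rot: [180.0, 0.0, 167.5]
force: [-0.8, -0.2, -4.0]
width: 0.03
```

>>> {"fn": "jog_arm", "kwargs": {
  "moves": [
    [0,0,0.0005,0],
    [0,0,0,0],
    [0,0,0,0],
    [0,0,0,0]
  ]
}}

```text
t: 42.57
tcp_pos: [0.5024, -0.119, 0.078]
tool_rot: [180.0, 0.0, 167.5]
force: [-0.2, 0.4, -3.3]
width: 0.0294
```

>>> {"fn": "jog_arm", "kwargs": {
  "moves": [
    [0,0,0.0005,0],
    [0,0,0,0],
    [0,0,0,0],
    [0,0,0,0]
  ]
}}

```text
t: 42.9
tcp_pos: [0.5025, -0.119, 0.0779]
tool_rot: [-180.0, 0.0, 167.5]
force: [-2.3, 0.3, 5.9]
width: 0.0299
```

>>> {"fn": "jog_arm", "kwargs": {
  "jaw": 0.6,
  "moves": [
    [0,0,0,0],
    [0,0,0,0],
    [0,0,0,0],
    [0,0,0,0],
    [0,0,0,0],
    [0,0,-0.005,0],
    [0,0,-0.01,0],
    [0,0,-0.015,0],
    [0,0,-0.02,0],
    [0,0,-0.02,0],
    [0,0,-0.02,0],
    [0,0,-0.02,0],
    [0,0,-0.02,0],
    [0,0,0,0],
    [0,0,0,0]
  ]
}}

```text
t: 44.15
tcp_pos: [0.5029, -0.1191, 0.209]
tool_rot: [-180.0, 0.1, 167.4]
force: [-0.4, -0.2, -1.2]
width: 0.0563
```

```bash
python3 snap.py 16 240 110 120 90; python3 go.py 0.45 0.2 .2
```

```text
t 44.2 tcp [ 0.5023 -0.1191  0.208 ] [-1.7997e+02  5.0000e-02  1.6745e+02] w 0.0566 F [-0.8 -0.1 -0.5] q7 [ 53.  16. -54. 110.  15.  62.  70.]
shift 0.1204 0.3001 0.008 turn 0.0
```

View pics/z16.png

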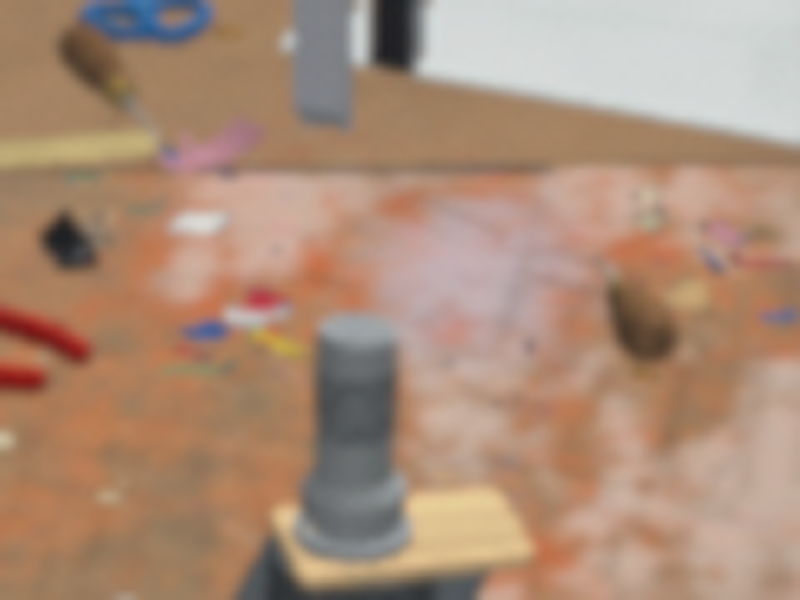

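>>> {"fn": "jog_arm", "kwargs": {
  "moves": [
    [0.004,0.01,0,0],
    [0.008,0.02,0,0],
    [0.008,0.02,0,0],
    [0.008,0.02,0,0],
    [0.008,0.02,0,0],
    [0.008,0.02,0,0],
    [0.008,0.02,0,0],
    [0.008,0.02,0,0],
    [0.008,0.02,0,0],
    [0.008,0.02,0,0],
    [0.008,0.02,0,0],
    [0.004,0.01,0,0],
    [0,0,0,0],
    [0,0,0,0]
  ]
}}

```text
t: 45.37
tcp_pos: [0.4634, 0.1156, 0.207]
tool_rot: [-180.0, -0.1, 167.6]
force: [0.5, -1.2, -0.6]
width: 0.0563
```

```bash
python3 snap.py 17 240 140 100 75; python3 - <<'E'
from h import *
im=cv2.imread("pics/side17.png")
t=env.capture("top")[:,:,::-1]; cv2.imwrite("pics/top17.png",t)
for z in (.033,.036,.039,.042): print(z,edgefit("side","setter",im,.5025,-.118,z,span=.004),edgefit("top","setter",t,.5025,-.118,z,span=.004))
a=cv2.imread("pics/z17.png"); b=cv2.resize(t[140:290,210:410],None,fx=4,fy=4,interpolation=cv2.INTER_CUBIC)
h=hull("side","setter",.5025,-.1180,.036); cv2.polylines(a,[np.int32((h-[240,140]+.5)*8)],True,(0,255,0),1)
cv2.imwrite("pics/f17.png",np.hstack([a,b])[:, ::1][::2,::2] if 0 else cv2.resize(np.hstack([a,b]),(800,300)))
E
```

```text
0.033 (array([ 0.50457664, -0.12163972]), np.float64(242.4684600830078)) (array([ 0.50865009, -0.11764722]), np.float64(535.9003295898438))
0.036 (array([ 0.50364672, -0.11623187]), np.float64(241.14849853515625)) (array([ 0.50819978, -0.11717325]), np.float64(535.7947998046875))
0.039 (array([ 0.5026587 , -0.11069319]), np.float64(239.3155975341797)) (array([ 0.50787128, -0.11662842]), np.float64(535.1468505859375))
0.042 (array([ 0.50167139, -0.10542903]), np.float64(237.45025634765625)) (array([ 0.50744898, -0.11671596]), np.float64(535.36376953125))
```

View pics/f17.png

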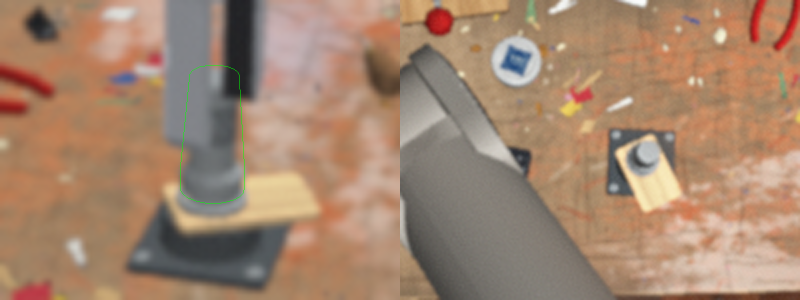

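```bash
python3 - <<'E'
from h import *
im=cv2.imread("pics/side16.png");t=cv2.imread("pics/top17.png")
out=[]
for n,i,(x,y,w,h) in(("side",im,(250,140,70,75)),("top",t,(300,180,70,75))):
    a=cv2.resize(i[y:y+h,x:x+w],None,fx=5.6,fy=5.6,interpolation=cv2.INTER_CUBIC)
    c=(.5025,-.1178) if n=="side" else (.502,-.117)
    for z,nm in ((.036,"setter"),(.035,"washer")): cv2.polylines(a,[np.int32((hull(n,nm,*c,z)-[x,y]+.5)*5.6)],True,(0,255,0),1)
    out.append(a)
cv2.imwrite("pics/f18.png",np.hstack(out)); print(env.state()["t"],env.state()["force"])
E
```

```text
45.4667 [ 0.023907    1.03599678 -0.02859231]
```

View pics/f18.png

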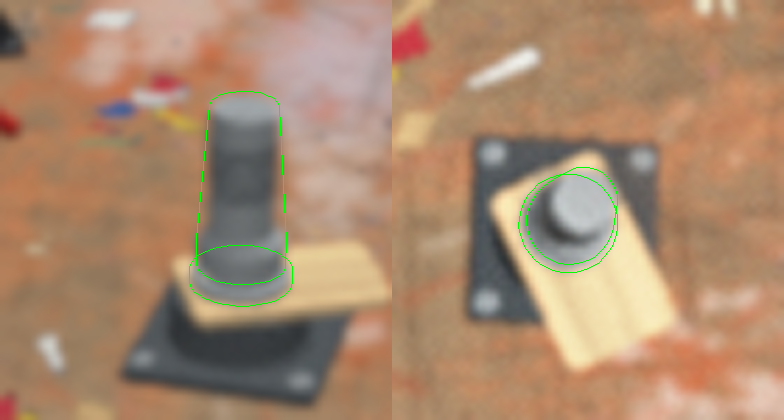

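```bash
python3 -c "
from bench import env
print(env.close_job())"
```

```text
the job is handed in; nothing more can be done
None
```

The eyelet is laid up on the die in the order asked, and I handed the job in at about 45.5 s of the 115 s limit. I let go of each piece before fetching the next.

- **Eyelet:** seated in the dish with its barrel up. The gripper ended within 0.1 mm of the calculated height. It touched the pilot lightly on the way in (about 5 N), so I re-centred it before letting go.
- **Tag:** lies flat on the rim with the barrel up through its hole.
- **Washer:** sits over the barrel on the tag. No contact force showed as it went on.
- **Setter:** stands upright in the barrel, nose down. It touched down at the calculated fully-home height, with about 9 N of contact.

**Last checks:** outlines drawn for a fully-home setter and a seated washer lie on the pieces in both the side and top pictures. I took no action on the small washer or the round tin. The gripper is well clear, with only sensor noise on its force reading.

**Disagreements:** the automatic edge fit of the finished stack was unreliable. The top view put the setter about 6 mm off in x, probably because the washer's edge lies so close to it, so I relied on the drawn outlines and the touch-down height. The cameras also read about 1.5 to 2 mm off in y near the die compared with the gripper, and I allowed for that when placing.

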